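# Make up two gel-casting kits

### The arm

A 6-joint arm with a two-finger parallel gripper is mounted at the origin on the work surface. World frame = base frame: x ahead of the robot, y to its left, z up, the work surface at z = 0. Lengths are in mm, angles in degrees, forces in N, time in s.
With the tool pointing down it reaches from about 300 to 850 mm from the base axis. Payload 4.2 kg.
Tool frame: the origin (TCP) lies between the finger pads; the fingertips stand 14 mm ahead of it and the grasp point (between the pads) lies 5 mm behind it; z points along the fingers, y is the line along which they close (so a half turn about z gives the same grasp; the last joint's range is limited). The gripper opens to 91 mm and grips with 3 to 60 N. Pads are 32 mm wide; open, the fingers measure 118 mm over their backs; the gripper's body (76 mm by 178 mm) begins 60 mm behind the grasp point.
Start: joints at [63.369, 18.312, 89.639, -0, 72.044, -1.146], TCP at [247.415, 519.068, 193.476] pointing down, gripper open.
Joint ranges: [-177.97, 177.97], [-48.28, 115.42], [12.27, 149.76], [-77.06, 257.06], [2.81, 150.46], [-146.56, 146.56]. Speed limits (degrees/s): [147.25, 147.25, 180, 180, 180, 180].

### API

Orientations are given as [roll, pitch, yaw] about the fixed x, y, z axes, in that order (R = Rz(yaw) Ry(pitch) Rx(roll)).
In Python, from workcell import * gives the robot as it stands. The module is installed in compiled form; this text tells all that it offers.
- The arm moves only by the tool send_rows, never from a script. Its argument "deltas" is a list of rows, each a list of 2 entries, a list of its own where there are three numbers: the shift along the tool's x, y, z normalised to -1 to 1, where 1 is 0.5 m, then the turn, a rotation vector about the tool's x, y, z normalised to -1 to 1, where 1 is 0.5 rad. A call has 1 to 10 rows; each row shifts and turns the commanded pose from where the row before left it, along the tool's axes as they then stand; what a row does not reach is not made up. A row lasts 1/10 s, in which the tool goes at most 50 mm and 8.59 degrees, less where a joint would pass 70% of its speed; a pose out of reach is approached as far as the arm can. A call with a number of a shift or a turn outside -1 to 1 is refused whole. A call with a gripper value outside its range is refused whole. "grip" is the closure, from 0 (fully open) to 1 (shut), set as the call begins (left out, the last holds). The fingers move at their own pace and stop on an object; "grip_force" is the grip in N (left out, the last holds). Time passes only in rows, so rows that do not move let the fingers close. It gives the time, the measured TCP pose, the force, the opening and the grip force at its end, in the units of the state.
- state(): the state, without advancing time (a new reading comes with each control period).
- grab_frame(name): name is "scene" or "top" or "wrist"; returns the picture (400x640x3 uint8, red, green, blue); there is no depth.
- calibration(name): a dict with "mtx" (3x3 intrinsics, pixels), "R" (3x3) and "t" (3): a world point X has camera coordinates R X + t. Camera axes: x right, y down, z forward; pixel columns grow to the right and rows downward; lengths in mm; the calibration is good to about 2 mm. A picture is of the moment at which its call begins: read the wrist's pose just before it. calibration takes no time and is no camera call; for the wrist camera it gives the pose at the moment of the call.
- job_done(): hands the job in; it is judged then, once.
Trained networks look in the newest picture that a camera, given by its name, has taken for a name from the list of things; names that differ only in an ending like _2 or _b are one class to them, and where a whole thing is asked for, a point or a joint stands for the part that bears it (a point fixed in the world has none). Each returns a list of dicts, best first, with "p" (0 to 1); they miss things now and then, are a little off and sometimes report something else, mostly with a low value. They report only what shows in the picture. A call takes as long as a camera call.
- trace(camera, label): "pixels" (400x640 bool, what is visible of it) and "bbox" ([left, top, width, height] in pixels, round what is visible of it).
The state is a dict: "time_s": time; "qpos": joint angles; "qvel": joint speeds; "effort": joint torques, N m; "ee_pos": TCP position; "ee_rot": TCP orientation; "force": force on the tool from outside, world axes, zero at the start; "torque": the same for the moment, N m; "gripper_width": finger opening in mm; "gripper_force": force on a finger pad.
Only numpy, scipy, OpenCV 4.12 (cv2) and the standard library are available. Lean on these libraries where they do the work, as an engineer would, in place of code of your own. Each camera call takes 0.05 s, during which the arm holds its last target. There are 200 camera calls.

### The job

Make up the two gel-casting kits on their trays, each thing on its printed outline: in the blue tray lay the green wide-toothed comb flat on the rectangle (teeth to either side), put the cork mat on the circle and then stand the red-capped flask upright in the middle of the mat; in the yellow tray lay the orange fine-toothed comb flat on the rectangle in the same way and stand the brown dropper bottle upright on the circle. Put the mat down before the flask, set the flask and the dropper bottle down without dropping them, and leave the buffer bottle, the beaker and the tube rack where they stand.

Things in the scene. Friction and masses are not known exactly. Their poses are not given: they have to be found in the camera images.
- tray_blue: Fixed blue tray, 150 (x) x 240 (y) mm, floor 4 mm above the bench, rim 4 mm thick, 10 mm high. Origin: centre of its underside, on the bench; z up. Printed on its white liner: a dark rectangle outline 42 (x) x 94 (y) mm centred at x 0, y -58 mm, for a comb lying along the tray's y, and a circle 78 mm across centred at x 0, y +60 mm, for the cork mat.
- tray_yellow: Fixed yellow tray, 150 (x) x 240 (y) mm, floor 4 mm above the bench, rim 4 mm thick, 10 mm high. Origin: centre of its underside, on the bench; z up. Printed on its white liner: a dark rectangle outline 42 (x) x 94 (y) mm centred at x 0, y -58 mm, for a comb lying along the tray's y, and a circle 45 mm across centred at x 0, y +60 mm, for the dropper bottle.
- comb_green: Green gel comb lying flat, 34 (x) x 84 (y) mm, 5 wide teeth, 30 g, loose. Origin: underside, centre of the 34 x 84 footprint; z up. Its spine, to hold it by, runs along y centred at x -10 mm: 14 mm wide, 84 long, 12 high (13.5 at its ends). The teeth, 2 mm thick, flush with the underside, point to +x.
- comb_orange: Orange gel comb lying flat, 34 (x) x 84 (y) mm, 13 fine teeth, 30 g, loose. Origin: underside, centre of the 34 x 84 footprint; z up. Its spine, to hold it by, runs along y centred at x -10 mm: 14 mm wide, 84 long, 12 high (13.5 at its ends). The teeth, 2 mm thick, flush with the underside, point to +x.
- cork_mat: Round cork mat, 66 mm across, 12 mm thick, flat. Origin: centre of its underside; z up. About 16 g, loose.
- flask: Small clear glass conical flask with a red screw cap, standing. Base 51 mm across, tapering to a neck 25 mm across from 60 to 72 mm height; the cap, fixed on, is 33 mm across and reaches from 72 to 96 mm height. Best held by the cap. Origin: centre of its underside; z up. About 70 g, loose.
- dropper_bottle: Brown glass dropper bottle with a white label, black cap and black rubber bulb, standing. Straight body 33 mm across up to 56 mm height, cap 22 mm across from 68 to 82 mm, bulb 15 mm across up to 100 mm; all one rigid piece. Origin: centre of its underside; z up. About 80 g, loose.
- buffer_bottle: Bystander: clear bottle with blue cap and white label, 56 mm across, 105 mm high, standing loose. Origin: centre of its underside.
- beaker: Bystander: empty glass beaker, 60 mm across, 80 mm high, standing loose. Origin: centre of its underside.
- tube_rack: Bystander: grey block rack, 60 (its x) x 120 (its y) x 40 mm, with small coloured tube caps up to 46 mm high, loose. Origin: centre of its underside.

How it is judged:
By the outcome, as a careful person would: the job done as asked, in the order asked, and still so for the second after the job is handed in, with the robot touching nothing.
It also fails if it takes over 134 s, if anything falls off the work surface, if the arm or the gripper's body presses on something with over 40 N, if the wrist force passes 120 N, or if a joint passes its speed limit or range.

## Working session

There is one attempt and no reset: what is moved stays moved. The work goes in short steps, Python scripts to look and compute and a tool call to move; the robot and the scene stay as the last step left them, time stands still between calls to the robot, and variables do not carry over. Pictures are saved under pics/ and viewed, at most 14 in all, crops included, and the job is handed in when it is done.

Besides the shell and the picture viewer there is one more tool, called after "Emit:" as name(argument=value, ...), one argument or row to a line, values as JSON. send_rows: Moves the arm, as the interface text tells. Scaled input: -1 to 1 covers 0.5 m each way for a shift and 0.5 rad each way for a turn. Its arguments: {"type":"object","properties":{"deltas":{"type":"array","items":{"type":"array"}},"grip":{"type":"number"},"grip_force":{"type":"number"}},"required":["deltas"]}

```bash
mkdir -p pics
python3 - <<'E'
from workcell import *
import cv2
s=state();print(s['time_s'],s['ee_pos'],s['ee_rot'],s['gripper_width'])
for n in('top','scene'):
    im=grab_frame(n);cv2.imwrite(f'pics/{n}0.png',im[:,:,::-1])
    c=calibration(n);print(n,c['mtx'].round(1).tolist(),c['R'].round(4).tolist(),c['t'].round(1).tolist())
for l in['tray_blue','tray_yellow','comb_green','comb_orange','cork_mat','flask','dropper_bottle','buffer_bottle','beaker','tube_rack']:
    for cam in('top','scene'):
        print(l,cam,[(round(d['p'],2),[int(v) for v in d['bbox']]) for d in trace(cam,l)])
E
```

```text
0.0 [247.17473243 518.56895032 192.61284366] [-1.79897481e+02 -9.97829863e-04  1.54514011e+02] 91.28476531545186
top [[414.3, 0.0, 310.8], [0.0, 414.3, 198.0], [0.0, 0.0, 1.0]] [[-0.0142, -0.9998, 0.0139], [-0.996, 0.013, -0.0883], [0.0881, -0.0151, -0.996]] [84.3, 557.6, 1052.4]
scene [[464.9, 0.0, 315.6], [0.0, 464.9, 203.6], [0.0, 0.0, 1.0]] [[-0.604, 0.7968, 0.0177], [0.4718, 0.3754, -0.7978], [-0.6423, -0.4735, -0.6027]] [279.6, -267.9, 1767.3]
tray_blue top [(0.71, [243, 194, 91, 55])]
tray_blue scene [(0.83, [300, 183, 92, 58])]
tray_yellow top [(0.69, [352, 195, 96, 70])]
tray_yellow scene [(0.76, [237, 148, 83, 46])]
comb_green top [(0.88, [249, 145, 27, 19]), (0.27, [411, 144, 25, 19])]
comb_green scene [(0.73, [315, 237, 25, 27])]
comb_orange top [(0.8, [467, 215, 31, 22])]
comb_orange scene [(0.43, [215, 148, 25, 8])]
cork_mat top [(0.73, [330, 150, 27, 22])]
cork_mat scene [(0.71, [256, 206, 24, 19])]
flask top [(0.58, [413, 145, 23, 14])]
flask scene [(0.57, [209, 161, 22, 33]), (0.39, [215, 146, 25, 6]), (0.33, [418, 219, 13, 27])]
dropper_bottle top [(0.6, [179, 220, 19, 15])]
dropper_bottle scene [(0.54, [415, 216, 21, 31])]
buffer_bottle top [(0.94, [183, 136, 26, 22]), (0.73, [112, 229, 59, 32])]
buffer_bottle scene [(0.9, [366, 246, 26, 42])]
beaker top [(0.56, [455, 126, 29, 28])]
beaker scene [(0.79, [173, 154, 21, 31])]
tube_rack top [(0.65, [113, 226, 56, 36])]
tube_rack scene [(0.97, [452, 228, 48, 45])]
```

Run:
```python
import cv2
im=cv2.imread('pics/top0.png')[110:280,100:520]
cv2.imwrite('pics/top0c.png',cv2.resize(im,(798,323),interpolation=cv2.INTER_CUBIC))
im=cv2.imread('pics/scene0.png')[120:310,150:520]
cv2.imwrite('pics/scene0c.png',cv2.resize(im,(800,411),interpolation=cv2.INTER_CUBIC))
```

```text
(no output)
```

View pics/top0c.png

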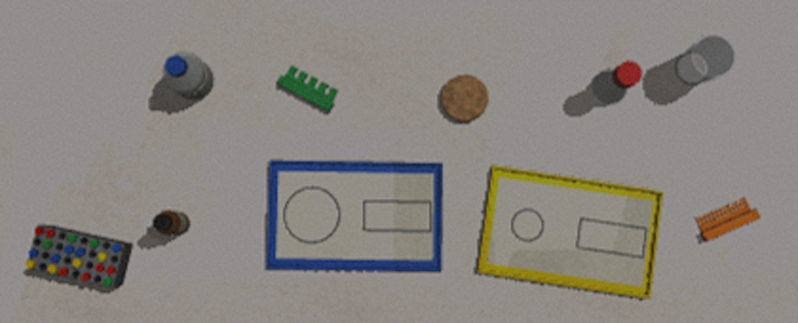

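View pics/scene0c.png

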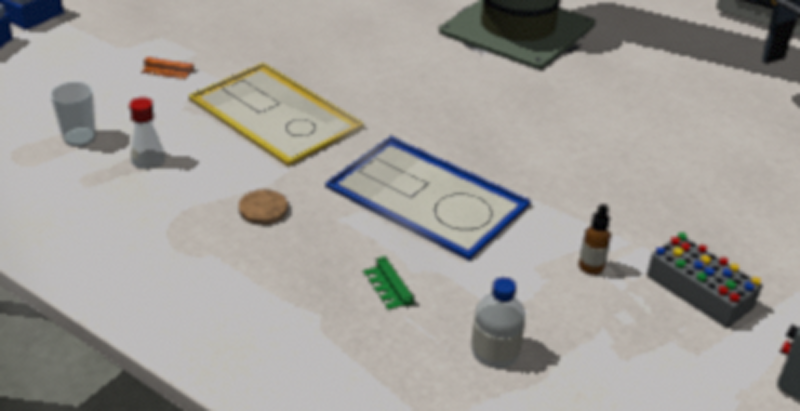

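The top view (crop = 1.9x, offset 100,110) shows the following crop positions:
- blue tray about (354,216), yellow tray about (570,232), both with circles on the left
- green comb (307,90), cork mat (463,98), flask cap (627,73)
- orange comb (728,220), dropper bottle (170,222)

The beaker stands close to the flask, and the tube rack is close to the dropper bottle.

```bash
cat > h.py <<'E'
from workcell import *
import numpy as np, cv2
from scipy.optimize import least_squares
def ray(c,uv,z):
    uv=np.atleast_2d(np.array(uv,float)); M,R,t=[np.array(c[k]) for k in('mtx','R','t')]
    d=np.c_[(uv-M[:2,2])/[M[0,0],M[1,1]],np.ones(len(uv))]@R; o=-R.T@t
    return (o+d*((z-o[2])/d[:,2])[:,None])[:,:2]
def proj(c,X):
    M,R,t=[np.array(c[k]) for k in('mtx','R','t')]
    p=(np.atleast_2d(X)@R.T+t)@M.T; return p[:,:2]/p[:,2:]
def big(m):
    c,_=cv2.findContours(m.astype(np.uint8),cv2.RETR_EXTERNAL,cv2.CHAIN_APPROX_NONE)
    return max(c,key=cv2.contourArea)[:,0]
def mask(im,h0,h1,s=80,v=30,near=None):
    q=cv2.inRange(cv2.cvtColor(im,cv2.COLOR_RGB2HSV),(h0,s,v),(h1,255,255))>0
    return q
def rect(c,pts,z):
    w=ray(c,pts,z).astype(np.float32); r=cv2.minAreaRect(w); b=cv2.boxPoints(r)
    e=b[1]-b[0]; f=b[2]-b[1]; l=e if np.hypot(*e)>np.hypot(*f) else f
    return np.round(r[0],1),np.round(r[1],1),round(np.degrees(np.arctan2(-l[0],l[1])),1)  # yaw: long side = y
E
python3 - <<'E'
from h import *
c=calibration('top'); im=grab_frame('top')
def tr(l,i=0):
    return trace('top',l)[i]['pixels']
for l,a,b,z in(('tray_blue',100,130,8),('tray_yellow',20,35,8),('comb_green',40,90,8),('comb_orange',3,20,8)):
    t=tr(l); m=mask(im,a,b,90,30); m=m&(cv2.dilate(t.astype(np.uint8),np.ones((15,15)))>0)
    print(l,'trace',rect(c,big(t),z),'hsv',rect(c,big(m),z), m.sum())
for l,z in(('cork_mat',10),('flask',90),('dropper_bottle',50),('buffer_bottle',50),('beaker',40),('tube_rack',40)):
    t=tr(l); ys,xs=np.nonzero(t); print(l,ray(c,[[xs.mean(),ys.mean()]],z).round(1))
t=mask(im,0,6,150,60)|mask(im,174,180,150,60); t[:,:400]=0;t[:,450:]=0
ys,xs=np.nonzero(t);print('cap',xs.mean(),ys.mean(),ray(c,[[xs.mean(),ys.mean()]],93).round(1))
w=calibration('wrist');s=state();R=w['R'];print('wrist',w['mtx'].round(1).tolist(),R.round(3).tolist(),(-R.T@w['t']).round(1),s['ee_pos'],s['ee_rot'])
E
```

```text
tray_blue trace (array([497. , 141.9]), array([240.8, 149.3]), np.float32(-0.8)) hsv (array([494.7, 141.2]), array([239.9, 149.2]), np.float32(-1.9)) 1369
tray_yellow trace (array([ 470.6, -154.5]), array([244.8, 151.1]), np.float32(-9.7)) hsv (array([ 468.4, -156.4]), array([240.9, 150.7]), np.float32(-9.5)) 1521
comb_green trace (array([674.2, 206.6]), array([80.9, 33.7]), np.float32(-32.9)) hsv (array([674.2, 204.7]), array([82.4, 31.4]), np.float32(-28.8)) 297
comb_orange trace (array([ 483. , -373.5]), array([33.5, 87.9]), np.float32(-157.3)) hsv (array([ 484.1, -375. ]), array([34.3, 84.3]), np.float32(-157.4)) 386
cork_mat [[657.9 -12.3]]
flask [[ 662.8 -201.9]]Traceback (most recent call last):
  File "<stdin>", line 9, in <module>
  File "<stdin>", line 4, in tr
IndexError: list index out of range
```

Run:
```python
from h import *
c=calibration('top'); im=grab_frame('top')
for l,z in(('dropper_bottle',50),('buffer_bottle',50),('beaker',40),('tube_rack',40)):
    t=trace('top',l)
    if t: ys,xs=np.nonzero(t[0]['pixels']); print(l,t[0]['bbox'],ray(c,[[xs.mean(),ys.mean()]],z).round(1))
print('drop alt',ray(c,[[188,227]],50))
t=mask(im,0,6,150,60)|mask(im,174,180,150,60); t[:,:400]=0;t[:,450:]=0
ys,xs=np.nonzero(t);print('cap',xs.mean(),ys.mean(),ray(c,[[xs.mean(),ys.mean()]],93).round(1))
w=calibration('wrist');s=state();R=w['R'];print('wrist',w['mtx'].round(1).tolist(),R.round(3).tolist(),(-R.T@w['t']).round(1),s['ee_pos'],s['ee_rot'])
im=grab_frame('scene')
c2=calibration('scene')
for l in('dropper_bottle','flask','beaker'):
    t=trace('scene',l); b=t[0]['bbox']; print(l,b,'base guess',ray(c2,[[b[0]+b[2]/2,b[1]+b[3]-4]],0))
```

```text
dropper_bottle [180.7, 217.4, 17.0, 18.6] [[487.6 382.4]]
buffer_bottle [188.5, 134.8, 22.0, 24.2] [[685.6 362.2]]
beaker [454.1, 126.5, 34.5, 28.5] [[ 701.4 -342.2]]
tube_rack [241.4, 195.7, 94.1, 55.9] [[494.9 141.1]]
drop alt [[487.31941082 386.31120739]]
cap 430.54545454545456 148.38842975206612 [[ 671.6 -219.4]]
wrist [[286.8, 0.0, 320.3], [0.0, 286.8, 197.4], [0.0, 0.0, 1.0]] [[0.43, 0.903, 0.0], [0.872, -0.415, 0.26], [0.235, -0.112, -0.966]] [180.6 551.  384.3] [247.41441807 519.0702874  193.47361804] [ 1.79994713e+02 -2.52574542e-04  1.54513695e+02]
dropper_bottle [418.0, 218.0, 14.2, 27.6] base guess [[479.05224371 388.98936183]]
flask [209.1, 164.1, 19.9, 34.1] base guess [[ 675.52073865 -212.90063921]]
beaker [171.4, 154.8, 23.1, 29.0] base guess [[ 692.6533792  -360.82227391]]
```

```bash
cat >> h.py <<'E'
def plan(x,y,z,yaw,s=None):
    s=s or state(); p=np.array(s['ee_pos']); y0=s['ee_rot'][2]
    d=(yaw-y0+180)%360-180; r=-np.radians(d)/.5; n=max(1,int(np.ceil(abs(r)/.295)))
    a=np.radians(yaw); T=np.array([[np.cos(a),np.sin(a),0],[np.sin(a),-np.cos(a),0],[0,0,-1]])
    sh=T.T@(np.array([x,y,z])-p)/500; k=max(1,int(np.ceil(np.linalg.norm(sh)/.098)))
    print('rot',n,'x',round(r/n,4),'| shift',k,'x',(sh/k).round(4).tolist(),'tot',sh.round(4).tolist(),'roll',np.round(s['ee_rot'][:2],2))
def tx(x,y): print()
E
python3 -c "
from h import *
plan(665,211,170,60)"
```

```text
rot 12 x 0.2749 | shift 11 x [-0.0105, 0.0938, 0.0043] tot [-0.116, 1.0313, 0.0469] roll [180.   0.]
```

Emit:
send_rows(
  deltas=[
    [[0,0,0],[0,0,0.275]],
    [[0,0,0],[0,0,0.275]],
    [[0,0,0],[0,0,0.275]],
    [[0,0,0],[0,0,0.275]],
    [[0,0,0],[0,0,0.275]],
    [[0,0,0],[0,0,0.275]],
    [[0,0,0],[0,0,0.275]],
    [[0,0,0],[0,0,0.275]],
    [[0,0,0],[0,0,0.275]],
    [[0,0,0],[0,0,0.275]],
  ],
)

```text
time_s: 2.95
ee_pos: [247.4, 519.1, 193.5]
ee_rot: [180.0, -0.0, 75.4]
force: [0.1, 1.2, -0.8]
gripper_width: 91.3
gripper_force: 0.0
```

Emit:
send_rows(
  deltas=[
    [[0,0,0],[0,0,0.275]],
    [[0,0,0],[0,0,0.275]],
    [[-0.0145,0.0938,0],[0,0,0]],
    [[-0.0145,0.0938,0],[0,0,0]],
    [[-0.0145,0.0938,0],[0,0,0]],
    [[-0.0145,0.0938,0],[0,0,0]],
    [[-0.0145,0.0938,0],[0,0,0]],
    [[-0.0145,0.0938,0],[0,0,0]],
    [[-0.0145,0.0938,0],[0,0,0]],
    [[-0.0145,0.0938,0],[0,0,0]],
  ],
)

```text
time_s: 3.95
ee_pos: [544.6, 279.7, 193.6]
ee_rot: [180.0, -0.0, 60.0]
force: [0.3, 0.4, 0.3]
gripper_width: 91.0
gripper_force: 0.0
```

Emit:
send_rows(
  deltas=[
    [[0,0.094,0.0157],[0,0,0]],
    [[0,0.094,0.0157],[0,0,0]],
    [[0,0.094,0.0157],[0,0,0]],
    [[0,0,0],[0,0,0]],
    [[0,0,0],[0,0,0]],
  ],
)

```text
time_s: 4.45
ee_pos: [665.5, 209.9, 168.8]
ee_rot: [-179.9, 0.1, 59.9]
force: [-0.3, 0.6, 0.2]
gripper_width: 91.7
gripper_force: 0.0
```

Run:
```python
from h import *
s=state();print(s['time_s'],s['ee_pos'],s['ee_rot'])
c=calibration('wrist');im=grab_frame('wrist');cv2.imwrite('pics/w1.png',im[:,:,::-1]);np.savez('w1.npz',im=im,**c)
for l,z in(('comb_green',6),('tray_blue',8),('cork_mat',12)):
    t=trace('wrist',l)
    for q in t[:2]: print(l,q['p'],q['bbox'],rect(c,big(q['pixels']),z))
m=mask(im,40,90,80,30); print(rect(c,big(m),6),m.sum())
m=mask(im,100,130,90,30); print(rect(c,big(m),8),m.sum())
```

```text
4.45 [665.4684299  209.8641044  168.75905141] [-1.79894502e+02  5.73268354e-02  5.98745075e+01]
comb_green 0.62 [315.2, 145.3, 27.8, 63.0] (array([675. , 206.7]), array([84.4, 32.8]), np.float32(-29.0))
tray_blue 0.79 [150.5, 182.8, 166.6, 140.9] (array([506.6, 206. ]), array([117.2, 139.2]), np.float32(-91.6))
cork_mat 0.85 [372.8, 293.6, 40.9, 14.9] (array([666.2,  14.1]), array([27.1, 57.5]), np.float32(-120.0))
(array([674.9, 206.8]), array([84.5, 33.1]), np.float32(-29.0)) 1668
(array([503.1, 205.3]), array([116.9, 143.3]), np.float32(-91.6)) 3618
```

View pics/w1.png

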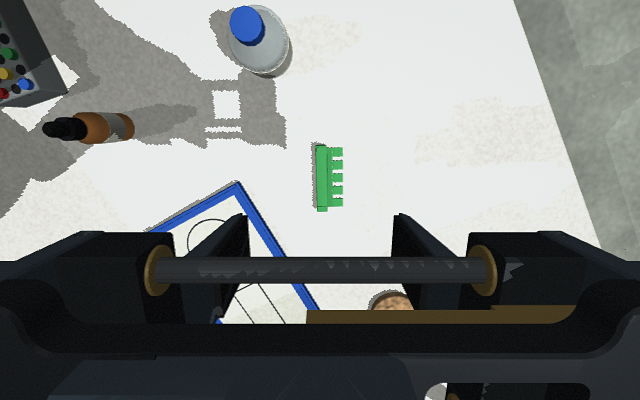

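The wrist view shows the green comb at (329,177) with its spine at column 322 and its teeth to the right. The blue tray is partly hidden at lower left.

Run:
```python
from h import *
d=np.load('w1.npz');c={k:d[k] for k in('mtx','R','t')};im=d['im']
m=mask(im,40,90,80,30); b=big(m);print(rect(c,b,6))
# edges in comb frame
a=np.radians(-29);
for z in(2,6,12):
    w=ray(c,b,z)-[674.9,206.8]; X=w@[np.cos(a),np.sin(a)];Y=w@[-np.sin(a),np.cos(a)]
    print(z,X.min(),X.max(),Y.min(),Y.max())
sp=np.array([674.9,206.8])-10*np.array([np.cos(a),np.sin(a)]);print(sp)
plan(sp[0],sp[1],17.5,61)
```

```text
(array([674.9, 206.8]), array([84.5, 33.1]), np.float32(-29.0))
2 -16.647889594081853 16.892139731283272 -43.56157956668227 41.907335640425984
6 -16.557881663740705 16.606942274975793 -42.27197839773274 42.24081369255779
12 -16.422869768228967 16.179146090514642 -40.337576644308456 42.741030770755565
[666.15380293 211.6480962 ]
rot 1 x -0.0325 | shift 4 x [0.0004, 0.0008, 0.0766] tot [0.0016, 0.0031, 0.3065] roll [ 1.7999e+02 -4.0000e-02]
```

Emit:
send_rows(
  deltas=[
    [[0.0016,0.0031,0.06],[0,0,-0.0325]],
    [[0,0,0.07],[0,0,0]],
    [[0,0,0.07],[0,0,0]],
    [[0,0,0.06],[0,0,0]],
    [[0,0,0.03],[0,0,0]],
    [[0,0,0.0126],[0,0,0]],
    [[0,0,0],[0,0,0]],
  ],
  grip=0.5,
  grip_force=15,
)

```text
time_s: 5.35
ee_pos: [667.1, 211.0, 19.1]
ee_rot: [180.0, -0.0, 60.9]
force: [-0.6, -0.3, 0.3]
gripper_width: 45.8
gripper_force: 0.0
```

Emit:
send_rows(
  deltas=[
    [[0,0,0],[0,0,0]],
    [[0,0,0],[0,0,0]],
    [[0,0,0],[0,0,0]],
    [[0,0,0],[0,0,0]],
    [[0,0,0],[0,0,0]],
    [[0,0,0],[0,0,0]],
    [[0,0,0],[0,0,0]],
  ],
  grip=1,
)

```text
time_s: 6.05
ee_pos: [667.1, 210.5, 18.6]
ee_rot: [-180.0, -0.0, 60.9]
force: [0.5, -0.3, -0.0]
gripper_width: 0.3
gripper_force: 0.0
```

Run:
```python
from h import *
s=state();print(s['time_s'],s['ee_pos'],s['ee_rot'],s['gripper_width'],s['gripper_force'])
c=calibration('wrist');im=grab_frame('wrist');cv2.imwrite('pics/w2.png',cv2.resize(im[60:260,170:470,::-1],(750,500)))
m=mask(im,40,90,80,30); print(rect(c,big(m),12),m.sum())
print('tcp px',proj(c,[s['ee_pos']]))
```

```text
6.05 [667.08337857 210.47867863  18.60647766] [-1.79998157e+02 -4.38436507e-03  6.09057009e+01] 0.28208982253975917 0.0
(array([679.1, 214.5]), array([69.7, 31.9]), np.float32(-29.1)) 2302
tcp px [[321.24310061 227.38626439]]
```

View pics/w2.png

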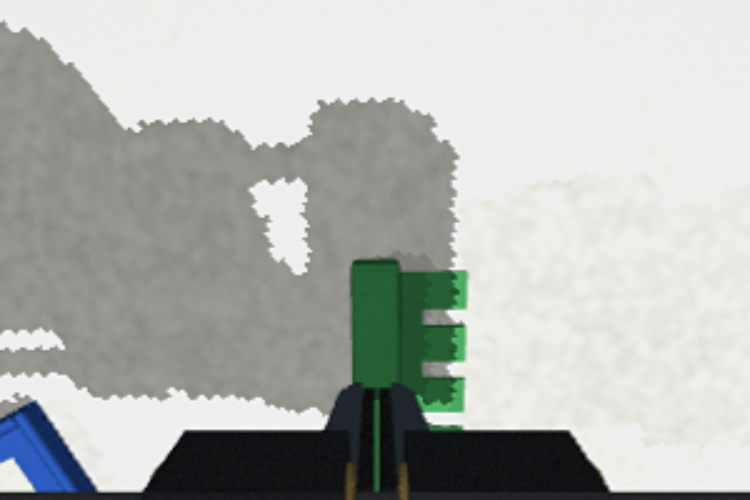

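Run:
```python
from h import *
s=state();print(s['ee_pos'],s['effort'],s['force'],s['gripper_width'])
c=calibration('wrist');p=np.array(s['ee_pos']);a=np.radians(s['ee_rot'][2]);tx=np.array([np.cos(a),np.sin(a),0]);ty=np.array([np.sin(a),-np.cos(a),0])
for f in(10,16):
  for z in(0,4.6,12,14,18,25): print(f,z,proj(c,[np.r_[p[:2],z]+f*tx, np.r_[p[:2],z]+f*tx+10*ty]).round(1).tolist())
```

```text
[667.04816098 210.4651533   18.55105775] [-4.49468644e-03 -5.51062810e+01 -2.05692136e+01  6.84846053e-02
 -2.93995359e-02  5.98710884e-06] [ 0.65080779 -0.40645047 -0.7031405 ] 0.4265100690400547
10 0 [[321.2, 206.3], [334.3, 206.3]]
10 4.6 [[321.2, 208.1], [334.6, 208.1]]
10 12 [[321.2, 211.1], [335.1, 211.1]]
10 14 [[321.2, 212.0], [335.2, 212.0]]
10 18 [[321.2, 213.8], [335.5, 213.8]]
10 25 [[321.3, 217.0], [336.0, 217.0]]
16 0 [[321.2, 198.7], [334.4, 198.7]]
16 4.6 [[321.2, 200.4], [334.7, 200.4]]
16 12 [[321.2, 203.2], [335.2, 203.2]]
16 14 [[321.2, 204.0], [335.3, 204.0]]
16 18 [[321.2, 205.6], [335.6, 205.6]]
16 25 [[321.3, 208.6], [336.1, 208.6]]
```

The wrist view shows the closed fingertips at about crop (377,385), on top of the spine rather than around it. I'll check from the side.

Run:
```python
from h import *
im=grab_frame('scene');c=calibration('scene')
p=proj(c,[[667,210.5,z] for z in(0,4.6,12,18.6)]);print(p.round(1))
u,v=p[0].astype(int);x0,y0=u-40,v-40
cv2.imwrite('pics/s2.png',cv2.resize(im[y0:y0+60,x0:x0+80,::-1],(800,600),interpolation=cv2.INTER_CUBIC));print(x0,y0)
```

```text
[[332.4 250.8]
 [332.4 249.6]
 [332.5 247.5]
 [332.6 245.7]]
292 210
```

View pics/s2.png

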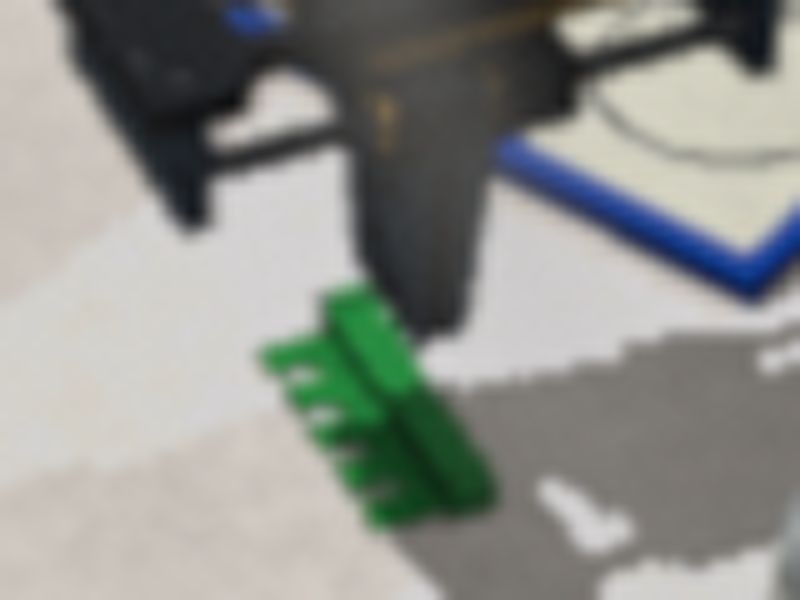

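The scene crop shows the closed fingertips at about (425,335), hovering roughly 20 mm above the comb. The tips are therefore higher than the stated geometry implies. I'll re-open and descend in guarded steps.

Emit:
send_rows(
  deltas=[
    [[0,0,0],[0,0,0]],
    [[0,0,0],[0,0,0]],
    [[0,0,0],[0,0,0]],
    [[0,0,0],[0,0,0]],
    [[0,0,0.006],[0,0,0]],
    [[0,0,0.006],[0,0,0]],
    [[0,0,0],[0,0,0]],
  ],
  grip=0.5,
)

```text
time_s: 6.85
ee_pos: [666.6, 210.3, 11.8]
ee_rot: [-179.9, 0.1, 60.9]
force: [-0.5, 0.6, -1.1]
gripper_width: 45.4
gripper_force: 0.0
```

Run:
```python
from h import *
s=state();print(s['ee_pos'],s['force'],s['gripper_width'])
im=grab_frame('scene');c=calibration('scene');x0,y0=292,210
a=cv2.resize(im[y0:y0+60,x0:x0+80,::-1],(600,450),interpolation=cv2.INTER_CUBIC);cv2.imwrite('pics/s3.png',a)
p=np.array(s['ee_pos']);y=np.radians(s['ee_rot'][2]);tx=np.array([np.cos(y),np.sin(y),0]);ty=np.array([np.sin(y),-np.cos(y),0])
for sg in(1,-1):
  print(sg,[((proj(c,[np.r_[p[:2],0]+sg*23*ty+16*f*tx+np.array([0,0,z])])[0]-[x0,y0])*7.5).round().tolist() for z in(0,15,30) for f in(-1,1)])
```

```text
[666.58169309 210.32872714  11.83400009] [-0.51103651  0.58491468 -1.09305106] 45.38602589695042
1 [[225.0, 294.0], [263.0, 352.0], [227.0, 263.0], [265.0, 320.0], [228.0, 231.0], [266.0, 288.0]]
-1 [[341.0, 261.0], [381.0, 317.0], [343.0, 230.0], [383.0, 286.0], [345.0, 198.0], [385.0, 254.0]]
```

View pics/s3.png

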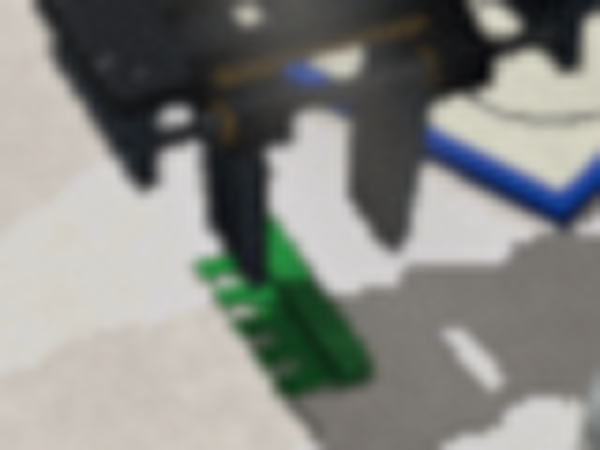

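Fingertips at (258,283) and (397,250) project to about 30 mm height although the TCP reads 12. I'll keep descending, guarded by force.

Emit:
send_rows(
  deltas=[
    [[0,0,0.008],[0,0,0]],
    [[0,0,0.008],[0,0,0]],
    [[0,0,0.008],[0,0,0]],
    [[0,0,0],[0,0,0]],
    [[0,0,0],[0,0,0]],
  ],
)

```text
time_s: 7.4
ee_pos: [667.0, 210.4, 0.3]
ee_rot: [-180.0, 0.0, 60.9]
force: [1.0, 1.3, -0.2]
gripper_width: 45.4
gripper_force: 0.0
```

Run:
```python
from h import *
s=state();print(s['ee_pos'],s['force'],s['gripper_width'],s['qpos'],s['qvel'])
im=grab_frame('scene');c=calibration('scene');x0,y0=292,210
a=cv2.resize(im[y0:y0+60,x0:x0+80,::-1],(600,450),interpolation=cv2.INTER_CUBIC);cv2.imwrite('pics/s4.png',a)
```

```text
[6.66986078e+02 2.10443814e+02 3.45539600e-01] [ 0.97719379  1.33357777 -0.17548038] 45.421100552382924 [1.65673758e+01 3.80374580e+01 8.52444135e+01 4.05523935e-03
 5.67383860e+01 4.56570897e+01] [ 0.06487481 -0.37371398 -0.40051986  0.00705722 -0.02039307  0.08143916]
```

View pics/s4.png

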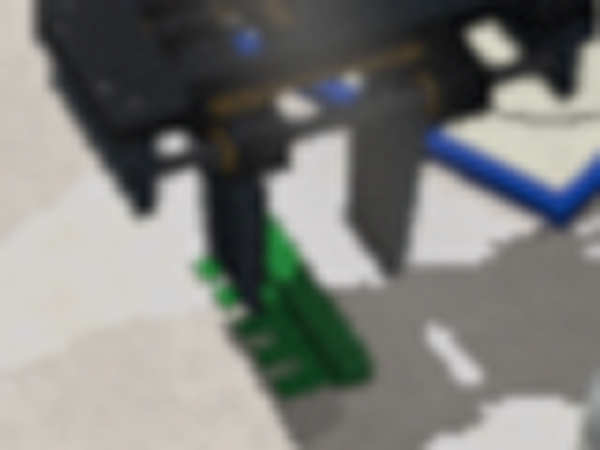

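Tips at (255,310) and (395,278) are still about 17 mm above the bench at TCP z 0.3. I'll open wide and touch the bench gently to calibrate the tip offset.

Emit:
send_rows(
  deltas=[
    [[0,0,0],[0,0,0]],
    [[0,0,0],[0,0,0]],
    [[0,0,0],[0,0,0]],
    [[0,0,0],[0,0,0]],
    [[0,0,0.008],[0,0,0]],
    [[0,0,0.008],[0,0,0]],
    [[0,0,0.004],[0,0,0]],
    [[0,0,0.002],[0,0,0]],
    [[0,0,0],[0,0,0]],
    [[0,0,0],[0,0,0]],
  ],
  grip=0,
)

```text
time_s: 8.45
ee_pos: [667.1, 210.5, -10.4]
ee_rot: [180.0, -0.0, 60.9]
force: [0.5, 1.3, 0.4]
gripper_width: 91.2
gripper_force: 0.0
```

Emit:
send_rows(
  deltas=[
    [[0,0,0.002],[0,0,0]],
    [[0,0,0.002],[0,0,0]],
    [[0,0,0],[0,0,0]],
  ],
)

```text
time_s: 8.75
ee_pos: [667.0, 210.5, -12.5]
ee_rot: [-180.0, 0.0, 60.9]
force: [0.5, 0.3, -0.2]
gripper_width: 91.2
gripper_force: 0.0
```

Emit:
send_rows(
  deltas=[
    [[0,0,0.002],[0,0,0]],
    [[0,0,0.002],[0,0,0]],
    [[0,0,0],[0,0,0]],
  ],
)

```text
time_s: 9.05
ee_pos: [666.9, 210.4, -14.6]
ee_rot: [-180.0, 0.0, 60.9]
force: [-0.6, -0.5, -0.5]
gripper_width: 91.1
gripper_force: 0.0
```

Emit:
send_rows(
  deltas=[
    [[0,0,0.002],[0,0,0]],
    [[0,0,0],[0,0,0]],
  ],
)

```text
time_s: 9.25
ee_pos: [667.0, 210.5, -15.5]
ee_rot: [-180.0, 0.0, 60.9]
force: [1.2, 0.1, -1.3]
gripper_width: 91.1
gripper_force: 0.0
```

Emit:
send_rows(
  deltas=[
    [[0,0,0.002],[0,0,0]],
    [[0,0,0],[0,0,0]],
  ],
)

```text
time_s: 9.45
ee_pos: [667.0, 210.5, -16.5]
ee_rot: [-180.0, 0.0, 60.9]
force: [0.2, -0.1, 0.3]
gripper_width: 91.0
gripper_force: 0.0
```

Emit:
send_rows(
  deltas=[
    [[0,0,0.002],[0,0,0]],
    [[0,0,0],[0,0,0]],
  ],
)

```text
time_s: 9.65
ee_pos: [667.0, 210.5, -17.5]
ee_rot: [-180.0, 0.0, 60.9]
force: [-0.5, -0.3, -0.2]
gripper_width: 91.2
gripper_force: 0.0
```

Emit:
send_rows(
  deltas=[
    [[0,0,0.002],[0,0,0]],
    [[0,0,0],[0,0,0]],
  ],
)

```text
time_s: 9.85
ee_pos: [667.0, 210.5, -18.5]
ee_rot: [-180.0, 0.0, 60.9]
force: [0.5, 0.3, 1.1]
gripper_width: 91.3
gripper_force: 0.0
```

Emit:
send_rows(
  deltas=[
    [[0,0,0.002],[0,0,0]],
    [[0,0,0],[0,0,0]],
  ],
)

```text
time_s: 10.05
ee_pos: [667.0, 210.5, -19.6]
ee_rot: [-180.0, 0.0, 60.9]
force: [-0.7, 0.2, -0.8]
gripper_width: 91.1
gripper_force: 0.0
```

Emit:
send_rows(
  deltas=[
    [[0,0,0.002],[0,0,0]],
    [[0,0,0],[0,0,0]],
  ],
)

```text
time_s: 10.25
ee_pos: [667.2, 210.6, -20.1]
ee_rot: [180.0, -0.0, 60.9]
force: [0.0, -0.2, 0.8]
gripper_width: 91.1
gripper_force: 0.7
```

Emit:
send_rows(
  deltas=[
    [[0,0,-0.007],[0,0,0]],
    [[0,0,0],[0,0,0]],
    [[0,0,0],[0,0,0]],
    [[0,0,0],[0,0,0]],
    [[0,0,0],[0,0,0]],
    [[0,0,0],[0,0,0]],
    [[0,0,0],[0,0,0]],
    [[0,0,0],[0,0,0]],
    [[0,0,0],[0,0,0]],
  ],
  grip=1,
)

```text
time_s: 11.15
ee_pos: [667.1, 210.5, -16.9]
ee_rot: [-180.0, -0.0, 60.9]
force: [-0.5, 0.6, 0.5]
gripper_width: 22.0
gripper_force: 0.0
```

Emit:
send_rows(
  deltas=[
    [[0,0,0],[0,0,0]],
    [[0,0,0],[0,0,0]],
    [[0,0,0],[0,0,0]],
  ],
)

```text
time_s: 11.45
ee_pos: [667.1, 210.5, -16.9]
ee_rot: [-180.0, -0.0, 60.9]
force: [-0.4, 0.2, 0.2]
gripper_width: 13.9
gripper_force: 15.0
```

Emit:
send_rows(
  deltas=[
    [[0,0,-0.05],[0,0,0]],
    [[0,0,-0.09],[0,0,0]],
    [[0,0,-0.09],[0,0,0]],
    [[0,0,-0.05],[0,0,0]],
    [[0,0,0],[0,0,0]],
  ],
)

```text
time_s: 11.95
ee_pos: [669.8, 211.3, 128.5]
ee_rot: [179.6, -0.4, 60.9]
force: [0.2, 0.1, -0.8]
gripper_width: 13.8
gripper_force: 15.0
```

Run:
```python
from h import *
s=state();print(s['time_s'],s['ee_pos'],s['ee_rot'],s['gripper_width'],s['gripper_force'])
im=grab_frame('scene');c=calibration('scene')
u,v=proj(c,[[667,210,110]])[0];x0,y0=int(u-40),int(v-30);print(x0,y0)
cv2.imwrite('pics/s5.png',cv2.resize(im[y0:y0+60,x0:x0+80,::-1],(400,300)))
plan(504,86,180,89)
```

```text
11.95 [669.80900636 211.33307998 128.46443759] [179.60686373  -0.4116008   60.9093001 ] 13.810553104784082 14.999709874391556
293 188
rot 4 x -0.2451 | shift 5 x [-0.0511, -0.0648, -0.0219] tot [-0.2553, -0.3238, -0.1094] roll [179.82  -0.18]
```

View pics/s5.png

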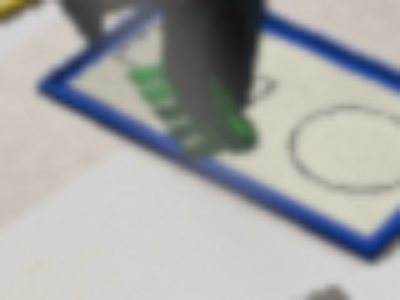

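The crop shows the comb held in the fingers, at width 13.9. The true tip height is the reported z plus 20. Next I'll fly to a viewpoint for the blue tray.

```bash
python3 -c "
from h import *
plan(504,0,120,89)"
```

```text
rot 4 x -0.2451 | shift 6 x [-0.0712, -0.0535, 0.0018] tot [-0.4273, -0.3208, 0.0106] roll [179.82  -0.18]
```

Emit:
send_rows(
  deltas=[
    [[0,0,0],[0,0,-0.245]],
    [[0,0,0],[0,0,-0.245]],
    [[0,0,0],[0,0,-0.245]],
    [[0,0,0],[0,0,-0.245]],
    [[-0.071,-0.0535,0],[0,0,0]],
    [[-0.071,-0.0535,0],[0,0,0]],
    [[-0.071,-0.0535,0],[0,0,0]],
    [[-0.071,-0.0535,0],[0,0,0]],
    [[-0.071,-0.0535,0],[0,0,0]],
    [[-0.071,-0.0535,0],[0,0,0]],
  ],
)

```text
time_s: 13.0
ee_pos: [499.9, -0.8, 120.9]
ee_rot: [-179.8, 0.0, 89.0]
force: [0.9, -1.1, 0.7]
gripper_width: 13.6
gripper_force: 15.0
```

Emit:
send_rows(
  deltas=[
    [[0,0,0],[0,0,0]],
    [[0,0,0],[0,0,0]],
    [[0,0,0],[0,0,0]],
  ],
)

```text
time_s: 13.3
ee_pos: [503.1, 0.9, 122.2]
ee_rot: [-179.9, -0.0, 89.0]
force: [0.8, 0.3, -1.7]
gripper_width: 13.7
gripper_force: 15.0
```

Run:
```python
from h import *
s=state();print(s['time_s'],s['ee_pos'],s['ee_rot'])
c=calibration('wrist');im=grab_frame('wrist');cv2.imwrite('pics/w6.png',im[:,:,::-1]);np.savez('w6.npz',im=im,**c)
```

```text
13.3 [503.06521336   0.90809218 122.24440967] [-1.79943961e+02 -2.41498335e-02  8.90007555e+01]
```

View pics/w6.png

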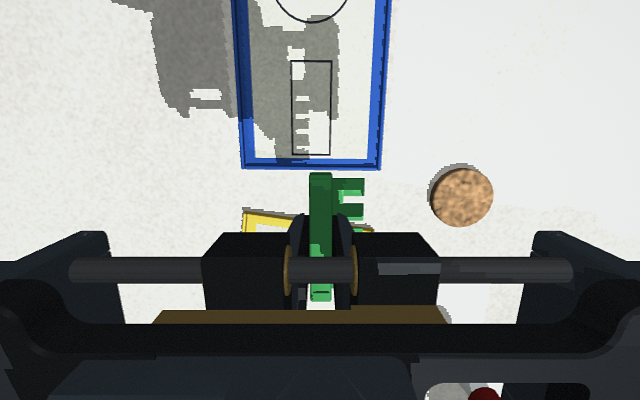

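The wrist view shows the blue rectangle with corners at (291,61), (331,61), (330,155) and (292,155). The mat is at (461,196), and the held comb's spine runs from row 173 to row 301.

```bash
cat >> h.py <<'E'
def darkquad(c,im,roi,z=4):
    """printed outline inside roi (x0,y0,x1,y1): contour of dark line"""
    x0,y0,x1,y1=roi; g=cv2.cvtColor(im,cv2.COLOR_RGB2GRAY)[y0:y1,x0:x1]
    bh=cv2.morphologyEx(g,cv2.MORPH_BLACKHAT,np.ones((7,7)))>40
    return big(bh)+[x0,y0]
E
python3 - <<'E'
from h import *
d=np.load('w6.npz');c={k:d[k] for k in('mtx','R','t')};im=d['im']
print('rect',rect(c,darkquad(c,im,(262,50,362,162)),4))
q=ray(c,[[291,61],[331,61],[330,155],[292,155]],4);print(q.round(1).tolist(),q.mean(0))
t=darkquad(c,im,(262,0,362,28));w=ray(c,t,4);print('circ',t.min(0),t.max(0)); 
f=least_squares(lambda p:np.hypot(*(w-p).T)-39,[496,200],loss='soft_l1').x;print(f)
g=mask(im,5,25,60,40);g[:,:400]=0;g[240:]=0;b=big(g);print('mat',rect(c,b,12),cv2.minEnclosingCircle(ray(c,b,12).astype(np.float32)))
ztop=122.2+16.9+13.5
e=ray(c,[[320.5,173]],ztop),ray(c,[[321,301]],ztop-0);print('comb ends',e)
print('cam',-c['R'].T@c['t'])
E
```

```text
rect (array([494.2,  85.5]), array([93.9, 42.5]), np.float32(-1.5))
[[475.7, 131.7], [515.3, 131.0], [513.5, 38.4], [472.7, 39.1]] [494.31339385  85.06884514]
circ [276   0] [347  24]
[497.42056308 204.78349247]
mat (array([655.6,  -9. ]), array([64.7, 68.3]), np.float32(-132.2)) ((655.0308837890625, -9.421005249023438), 34.59789276123047)
comb ends (array([[503.47458156,  45.73421359]]), array([[502.37367996, -37.45510821]]))
cam [504.0011894   74.5857414  313.13283419]
```

```bash
python3 -c "
from h import *
plan(484.3,82.4,30,88.5)"
```

```text
rot 1 x 0.0186 | shift 3 x [0.0538, -0.0141, 0.0616] tot [0.1615, -0.0423, 0.1847] roll [-1.7996e+02 -2.0000e-02]
```

Emit:
send_rows(
  deltas=[
    [[0.054,-0.0141,0.02],[0,0,0.0186]],
    [[0.054,-0.0141,0.07],[0,0,0]],
    [[0.0535,-0.0141,0.07],[0,0,0]],
    [[0,0,0.0247],[0,0,0]],
    [[0,0,0],[0,0,0]],
    [[0,0,0],[0,0,0]],
    [[0,0,0],[0,0,0]],
  ],
)

```text
time_s: 14.05
ee_pos: [485.0, 81.8, 31.6]
ee_rot: [179.9, -0.0, 88.4]
force: [-0.3, -0.6, -0.4]
gripper_width: 13.6
gripper_force: 15.0
```

```bash
python3 -c "
from h import *
print(state()['ee_pos']);plan(484.3,82.4,-12.4,88.5)"
```

```text
[484.97371404  81.79587672  31.62791488]
rot 1 x -0.0018 | shift 1 x [0.0012, -0.0014, 0.0881] tot [0.0012, -0.0014, 0.0881] roll [ 1.7987e+02 -3.0000e-02]
```

Emit:
send_rows(
  deltas=[
    [[0.001,-0.0012,0.04],[0,0,0]],
    [[0,0,0.03],[0,0,0]],
    [[0,0,0.01],[0,0,0]],
    [[0,0,0.0075],[0,0,0]],
    [[0,0,0],[0,0,0]],
    [[0,0,0],[0,0,0]],
  ],
)

```text
time_s: 14.65
ee_pos: [483.7, 82.1, -12.3]
ee_rot: [179.9, -0.0, 88.4]
force: [0.2, 0.4, -0.2]
gripper_width: 14.1
gripper_force: 15.0
```

Emit:
send_rows(
  deltas=[
    [[0,0,0],[0,0,0]],
    [[0,0,0],[0,0,0]],
    [[0,0,0],[0,0,0]],
    [[0,0,0],[0,0,0]],
  ],
  grip=0.6,
)

```text
time_s: 15.05
ee_pos: [483.1, 82.2, -12.9]
ee_rot: [180.0, -0.0, 88.5]
force: [-0.6, 1.0, 0.2]
gripper_width: 36.4
gripper_force: 0.0
```

Emit:
send_rows(
  deltas=[
    [[0,0,-0.02],[0,0,0]],
    [[0,0,-0.08],[0,0,0]],
    [[0,0,-0.09],[0,0,0]],
    [[0,0,-0.09],[0,0,0]],
    [[0,0,0],[0,0,0]],
    [[0,0,0],[0,0,0]],
  ],
)

```text
time_s: 15.65
ee_pos: [483.5, 82.2, 128.4]
ee_rot: [179.8, -0.0, 88.5]
force: [-0.8, -0.0, -1.3]
gripper_width: 36.5
gripper_force: 0.0
```

```bash
python3 -c "
from h import *
print(state()['ee_pos']);plan(655,-9.2,25,88.5)"
```

```text
[483.46792015  82.18246739 128.41074933]
rot 1 x -0.0017 | shift 5 x [-0.0347, 0.0695, 0.0414] tot [-0.1737, 0.3477, 0.2068] roll [ 1.7983e+02 -3.0000e-02]
```

Emit:
send_rows(
  deltas=[
    [[-0.0347,0.0695,0],[0,0,0]],
    [[-0.0347,0.0695,0],[0,0,0]],
    [[-0.0347,0.0695,0],[0,0,0]],
    [[-0.0347,0.0695,0],[0,0,0]],
    [[-0.0347,0.0695,0],[0,0,0]],
    [[0,0,0],[0,0,0]],
    [[0,0,0],[0,0,0]],
    [[0,0,0],[0,0,0]],
  ],
  grip=0,
)

```text
time_s: 16.45
ee_pos: [652.5, -8.8, 125.6]
ee_rot: [-179.8, -0.0, 88.5]
force: [0.3, 0.4, 1.0]
gripper_width: 91.0
gripper_force: 0.0
```

Run:
```python
from h import *
s=state();print(s['time_s'],s['ee_pos'],s['ee_rot'],s['gripper_width'])
c=calibration('wrist');im=grab_frame('wrist');cv2.imwrite('pics/w7.png',im[:,:,::-1]);np.savez('w7.npz',im=im,**c)
t=trace('wrist','cork_mat')
for q in t: b=big(q['pixels']);print(q['p'],q['bbox'],rect(c,b,10),cv2.minEnclosingCircle(ray(c,b,12).astype(np.float32)))
g=mask(im,5,25,60,40);g[213:]=0;b=big(g);print(b.min(0),b.max(0),rect(c,b,12),cv2.minEnclosingCircle(ray(c,b,12).astype(np.float32)))
c=calibration('top');im=grab_frame('top')
for q in trace('top','comb_green')[:1]: print(q['p'],rect(c,big(q['pixels']),8))
m=mask(im,40,90,90,30);print('top green',rect(c,big(m),8));
q=darkquad(c,im,(285,205,335,240));print('top rect',rect(c,q,4))
```

```text
16.45 [652.53871347  -8.79462246 125.64108567] [-1.79790139e+02 -1.89217980e-02  8.84661681e+01] 91.03804371993003
0.83 [297.2, 160.9, 60.6, 60.2] (array([658.1, -11.1]), array([65.5, 65.1]), np.float32(-46.6)) ((656.7473754882812, -10.215550422668457), 34.06503677368164)
[297 161] [355 212] (array([657.9,  -5.5]), array([56.9, 63.6]), np.float32(-91.5)) ((657.935791015625, -9.655664443969727), 32.92668914794922)
0.89 (array([494.3,  82.1]), array([83.9, 31.4]), np.float32(-0.8))
top green (array([491.7,  80.9]), array([81.3, 31.4]), np.float32(-0.8))
top rect (array([496.5,  26.7]), array([10.6, 89.5]), np.float32(-91.0))
```

```bash
python3 -c "
from h import *
plan(657.8,-10.2,-16,88.5)"
```

```text
rot 1 x -0.0001 | shift 3 x [-0.001, 0.0029, 0.0955] tot [-0.0029, 0.0086, 0.2865] roll [-1.7999e+02 -1.0000e-02]
```

Emit:
send_rows(
  deltas=[
    [[-0.0029,0.0086,0.05],[0,0,0]],
    [[0,0,0.08],[0,0,0]],
    [[0,0,0.08],[0,0,0]],
    [[0,0,0.05],[0,0,0]],
    [[0,0,0.026],[0,0,0]],
    [[0,0,0],[0,0,0]],
    [[0,0,0],[0,0,0]],
  ],
)

```text
time_s: 17.35
ee_pos: [659.6, -10.7, -14.6]
ee_rot: [179.9, -0.0, 88.5]
force: [0.1, -0.2, 0.0]
gripper_width: 91.1
gripper_force: 0.0
```

Emit:
send_rows(
  deltas=[
    [[0,0,0],[0,0,0]],
    [[0,0,0],[0,0,0]],
    [[0,0,0],[0,0,0]],
    [[0,0,0],[0,0,0]],
    [[0,0,0],[0,0,0]],
    [[0,0,0],[0,0,0]],
  ],
  grip=1,
  grip_force=12,
)

```text
time_s: 17.95
ee_pos: [659.0, -10.9, -15.3]
ee_rot: [179.9, -0.0, 88.4]
force: [-0.1, 0.7, 5.0]
gripper_width: 64.3
gripper_force: 12.0
```

Emit:
send_rows(
  deltas=[
    [[0,0,-0.03],[0,0,0]],
    [[0,0,-0.07],[0,0,0]],
    [[0,0,-0.09],[0,0,0]],
    [[0,0,-0.07],[0,0,0]],
    [[0,0,0],[0,0,0]],
    [[0,0,0],[0,0,0]],
  ],
)

```text
time_s: 18.55
ee_pos: [658.9, -10.9, 115.4]
ee_rot: [179.9, -0.0, 88.4]
force: [0.5, -0.2, -0.3]
gripper_width: 64.3
gripper_force: 12.0
```

```bash
python3 -c "
from h import *
print(state()['gripper_width']);plan(500,5,115,88.5)"
```

```text
64.27425968477453
rot 1 x -0.0019 | shift 4 x [0.0059, -0.0796, 0.0002] tot [0.0235, -0.3185, 0.0008] roll [179.88  -0.  ]
```

Emit:
send_rows(
  deltas=[
    [[0.006,-0.0796,0],[0,0,0]],
    [[0.006,-0.0796,0],[0,0,0]],
    [[0.006,-0.0796,0],[0,0,0]],
    [[0.0055,-0.0796,0],[0,0,0]],
    [[0,0,0],[0,0,0]],
    [[0,0,0],[0,0,0]],
    [[0,0,0],[0,0,0]],
  ],
)

```text
time_s: 19.25
ee_pos: [500.7, 5.1, 113.6]
ee_rot: [180.0, -0.0, 88.4]
force: [0.3, -0.3, -0.5]
gripper_width: 64.3
gripper_force: 12.0
```

Run:
```python
from h import *
s=state();print(s['time_s'],s['ee_pos'],s['ee_rot'],s['gripper_width'])
c=calibration('wrist');im=grab_frame('wrist');np.savez('w8.npz',im=im,**c)
cv2.imwrite('pics/w8.png',im[:260,200:460,::-1].repeat(2,0).repeat(2,1))
m=mask(im,40,90,80,30); print('comb',rect(c,big(m),6))
```

```text
19.25 [500.73434548   5.13138644 113.61831053] [ 1.79987514e+02 -3.47020988e-03  8.84465272e+01] 64.31774598505791
comb (array([492.4,  83.4]), array([84.7, 35.5]), np.float32(-1.9))
```

View pics/w8.png

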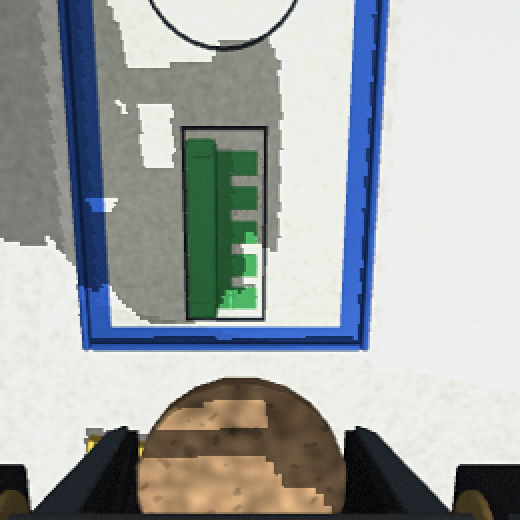

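The view (2x crop) shows the green comb inside its rectangle, offset about 1-2 mm. The mat is held, with its front edge at crop (242,378).

Run:
```python
from h import *
d=np.load('w8.npz');c={k:d[k] for k in('mtx','R','t')};im=d['im']
zt=113.6+15.3+12
print('front',ray(c,[[321,189]],zt),ray(c,[[269,235],[373,235]],zt), ray(c,[[321,189]],zt-12))
t=darkquad(c,im,(262,0,362,28));w=ray(c,t,4);
f=least_squares(lambda p:np.hypot(*(w-p).T)-39,[496,200],loss='soft_l1').x;print('circ',f)
a=np.radians(-1.5);r=np.array([494.2,85.3]);print('circ from rect',r+118*np.array([-np.sin(a),np.cos(a)]))
c=calibration('top');im=grab_frame('top');q=darkquad(c,im,(245,200,285,240));print(rect(c,q,4))
```

```text
front [[501.56393282  39.90539044]] [[468.97693583  11.83443436]
 [532.6321689   10.11460535]] [[501.52075762  37.04739846]]
circ [497.35882694 204.83677504]
circ from rect [497.2888799  203.25956435]
(array([494. , 206.2]), array([78.2, 66.5]), np.float32(-59.1))
```

```bash
python3 -c "
from h import *
plan(498,203.3,40,88.5)"
```

```text
rot 1 x -0.002 | shift 5 x [0.0792, -0.0033, 0.0294] tot [0.3961, -0.0163, 0.1472] roll [180.  -0.]
```

Emit:
send_rows(
  deltas=[
    [[0.0792,-0.0033,0],[0,0,0]],
    [[0.0792,-0.0033,0],[0,0,0]],
    [[0.0792,-0.0033,0.04],[0,0,0]],
    [[0.0792,-0.0033,0.05],[0,0,0]],
    [[0.0793,-0.0031,0.057],[0,0,0]],
    [[0,0,0],[0,0,0]],
    [[0,0,0],[0,0,0]],
    [[0,0,0],[0,0,0]],
  ],
)

```text
time_s: 20.15
ee_pos: [498.0, 202.9, 40.9]
ee_rot: [179.9, -0.0, 88.4]
force: [-0.2, -0.3, -0.5]
gripper_width: 64.8
gripper_force: 12.0
```

```bash
python3 -c "
from h import *
plan(498,203.3,-11,88.5)"
```

```text
rot 1 x -0.0028 | shift 2 x [0.0004, 0.0, 0.0519] tot [0.0008, 0.0001, 0.1038] roll [ 1.7994e+02 -1.0000e-02]
```

Emit:
send_rows(
  deltas=[
    [[0,0,0.04],[0,0,0]],
    [[0,0,0.04],[0,0,0]],
    [[0,0,0.015],[0,0,0]],
    [[0,0,0.008],[0,0,0]],
    [[0,0,0],[0,0,0]],
    [[0,0,0],[0,0,0]],
  ],
)

```text
time_s: 20.75
ee_pos: [497.9, 203.4, -10.1]
ee_rot: [179.9, -0.0, 88.4]
force: [0.3, -1.0, 0.8]
gripper_width: 64.3
gripper_force: 12.0
```

Emit:
send_rows(
  deltas=[
    [[0,0,0],[0,0,0]],
    [[0,0,0],[0,0,0]],
    [[0,0,0],[0,0,0]],
    [[0,0,0],[0,0,0]],
  ],
  grip=0.1,
)

```text
time_s: 21.15
ee_pos: [497.1, 203.5, -10.8]
ee_rot: [180.0, -0.0, 88.5]
force: [-0.3, 0.4, 0.3]
gripper_width: 82.3
gripper_force: 0.0
```

Emit:
send_rows(
  deltas=[
    [[0,0,-0.03],[0,0,0]],
    [[0,0,-0.09],[0,0,0]],
    [[0,0,-0.09],[0,0,0]],
    [[0,0,-0.09],[0,0,0]],
    [[0,0,0],[0,0,0]],
    [[0,0,0],[0,0,0]],
  ],
)

```text
time_s: 21.75
ee_pos: [497.4, 203.6, 140.1]
ee_rot: [179.9, -0.1, 88.5]
force: [0.0, -0.1, -0.5]
gripper_width: 82.0
gripper_force: 0.0
```

Run:
```python
from h import *
s=state();print(s['time_s'],s['ee_pos'],s['ee_rot'],s['gripper_width'])
c=calibration('wrist');im=grab_frame('wrist');np.savez('w9.npz',im=im,**c)
g=mask(im,5,25,60,40);g[212:]=0;b=big(g);print(b.min(0),b.max(0),'mat',cv2.minEnclosingCircle(ray(c,b,16).astype(np.float32)))
gray=cv2.cvtColor(im,cv2.COLOR_RGB2GRAY)
cv2.imwrite('pics/w9.png',cv2.resize(im[100:260,200:460,::-1],(520,320)))
plan(600,-205,150,88.5)
```

```text
21.75 [497.39517746 203.57449729 140.05631006] [ 1.79863186e+02 -5.69174300e-02  8.84602347e+01] 82.02908215132805
[292 159] [349 211] mat ((497.44683837890625, 204.6219940185547), 33.00474166870117)
rot 1 x -0.0014 | shift 9 x [-0.0901, 0.0254, -0.0025] tot [-0.8107, 0.2285, -0.0229] roll [-1.7996e+02  2.0000e-02]
```

View pics/w9.png

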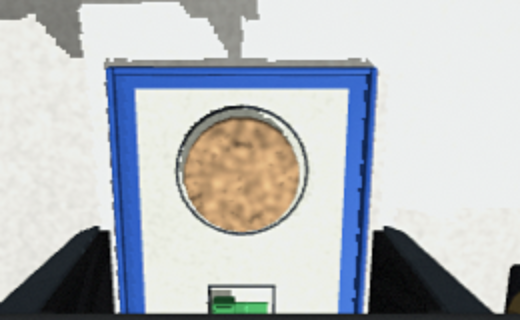

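The view shows the mat inside its circle, measured at (497.4, 204.6). Next is the flask.

Emit:
send_rows(
  deltas=[
    [[-0.0912,0.0374,0],[0,0,0]],
    [[-0.0912,0.0374,0],[0,0,0]],
    [[-0.0912,0.0374,0],[0,0,0]],
    [[-0.0912,0.0374,0],[0,0,0]],
    [[-0.0912,0.0374,0],[0,0,0]],
    [[-0.0912,0.0374,0],[0,0,0]],
    [[-0.0912,0.0374,0],[0,0,0]],
    [[-0.0912,0.0374,0],[0,0,0]],
    [[-0.0912,0.0374,0],[0,0,0]],
    [[-0.0912,0.0374,0],[0,0,0]],
  ],
  grip=0.35,
)

```text
time_s: 22.8
ee_pos: [670.9, -259.0, 136.0]
ee_rot: [-179.8, -0.1, 88.4]
force: [1.2, 0.1, -0.0]
gripper_width: 59.2
gripper_force: 0.0
```

Emit:
send_rows(
  deltas=[
    [[0,0,0],[0,0,0]],
    [[0,0,0],[0,0,0]],
    [[0,0,0],[0,0,0]],
  ],
)

```text
time_s: 23.1
ee_pos: [670.6, -256.2, 137.2]
ee_rot: [-179.8, -0.1, 88.5]
force: [0.1, 0.1, -0.2]
gripper_width: 59.4
gripper_force: 0.0
```

Run:
```python
from h import *
s=state();print(s['time_s'],s['ee_pos'],s['ee_rot'],s['gripper_width'])
c=calibration('wrist');im=grab_frame('wrist');np.savez('w10.npz',im=im,**c)
cv2.imwrite('pics/w10.png',im[:,:,::-1])
for q in trace('wrist','flask')[:2]: print(q['p'],q['bbox'])
g=mask(im,0,7,130,50)|mask(im,172,180,130,50);b=big(g);print(b.min(0),b.max(0),'cap',[(z,cv2.minEnclosingCircle(ray(c,b,z).astype(np.float32))) for z in(84,96)],rect(c,b,96))
```

```text
23.1 [ 670.63303971 -256.20716711  137.20213795] [-1.79815033e+02 -1.03825275e-01  8.84802664e+01] 59.437364887494724
0.75 [299.9, 126.8, 45.2, 58.2]
[303 142] [341 182] cap [(84, ((672.4151000976562, -217.3031768798828), 17.536836624145508)), (96, ((672.4256591796875, -215.60874938964844), 16.675098419189453))] (array([ 672.4, -215.5]), array([32.5, 30.9]), np.float32(-1.5))
```

View pics/w10.png

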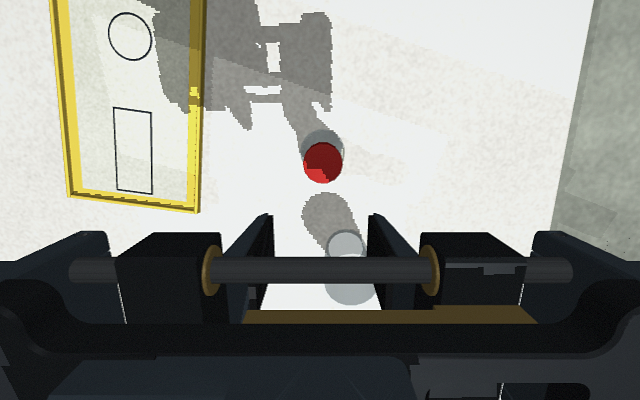

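The view shows the flask cap at (322,162). It also shows the yellow tray's circle at (130,36) and its rectangle at about (133,150).

Run:
```python
from h import *
d=np.load('w10.npz');c={k:d[k] for k in('mtx','R','t')};im=d['im']
print('yrect',rect(c,darkquad(c,im,(108,95,158,200)),4))
q=darkquad(c,im,(98,4,158,66));w=ray(c,q,4)
print('ycirc',cv2.minEnclosingCircle(w.astype(np.float32)))
plan(672.4,-215.8,137,88.5);plan(672.4,-215.8,48,88.5)
```

```text
yrect (array([ 460.4, -211.5]), array([94.7, 42.9]), np.float32(-9.4))
ycirc ((479.6176452636719, -95.00287628173828), 22.808570861816406)
rot 1 x 0.0013 | shift 1 x [0.0802, 0.0005, 0.003] tot [0.0802, 0.0005, 0.003] roll [-1.7992e+02 -5.0000e-02]
rot 1 x 0.0013 | shift 3 x [0.0267, 0.0002, 0.0603] tot [0.0802, 0.0005, 0.181] roll [-1.7992e+02 -5.0000e-02]
```

Emit:
send_rows(
  deltas=[
    [[0.0802,0.001,0],[0,0,0]],
    [[0,0,0],[0,0,0]],
    [[0,0,0],[0,0,0]],
    [[0,0,0.05],[0,0,0]],
    [[0,0,0.06],[0,0,0]],
    [[0,0,0.05],[0,0,0]],
    [[0,0,0.02],[0,0,0]],
    [[0,0,0],[0,0,0]],
    [[0,0,0],[0,0,0]],
  ],
)

```text
time_s: 24.1
ee_pos: [674.0, -217.9, 50.2]
ee_rot: [179.9, 0.0, 88.4]
force: [0.1, -0.2, 0.9]
gripper_width: 59.2
gripper_force: 0.0
```

Emit:
send_rows(
  deltas=[
    [[0,0,0],[0,0,0]],
    [[0,0,0],[0,0,0]],
    [[0,0,0],[0,0,0]],
    [[0,0,0],[0,0,0]],
    [[0,0,0],[0,0,0]],
    [[0,0,0],[0,0,0]],
    [[0,0,0],[0,0,0]],
  ],
  grip=1,
  grip_force=20,
)

```text
time_s: 24.8
ee_pos: [673.4, -217.5, 49.6]
ee_rot: [180.0, 0.0, 88.5]
force: [-0.1, -0.7, 3.9]
gripper_width: 32.3
gripper_force: 20.0
```

Emit:
send_rows(
  deltas=[
    [[0,0,-0.02],[0,0,0]],
    [[0,0,-0.05],[0,0,0]],
    [[0,0,-0.06],[0,0,0]],
    [[0,0,-0.04],[0,0,0]],
    [[0,0,-0.02],[0,0,0]],
    [[0,0,0],[0,0,0]],
    [[0,0,0],[0,0,0]],
  ],
)

```text
time_s: 25.5
ee_pos: [672.5, -217.2, 142.8]
ee_rot: [-179.9, -0.0, 88.5]
force: [-1.1, -0.7, -1.0]
gripper_width: 32.2
gripper_force: 20.0
```

Run:
```python
from h import *
s=state();print(s['time_s'],s['ee_pos'],s['ee_rot'],s['gripper_width'])
c=calibration('wrist');im=grab_frame('wrist')
g=mask(im,0,7,130,50)|mask(im,172,180,130,50);b=big(g);print(b.min(0),b.max(0),len(b))
zt=s['ee_pos'][2]-49.6+96;w=ray(c,b,zt);print('front edge rel',w.max(0)-s['ee_pos'][:2],w.min(0)-s['ee_pos'][:2])
plan(497.4,204.6-1.9,s['ee_pos'][2],88.5)
```

```text
25.5 [ 672.53424941 -217.2095507   142.80935065] [-1.79892308e+02 -3.61813775e-02  8.84514899e+01] 32.191696638912944
[291 216] [349 256] 161
front edge rel [15.42978486 24.67477263] [-16.57721589   0.93150116]
rot 1 x -0.0017 | shift 10 x [0.083, -0.0372, -0.0001] tot [0.8302, -0.3717, -0.0011] roll [-1.7984e+02 -6.0000e-02]
```

Emit:
send_rows(
  deltas=[
    [[0.04,-0.018,0],[0,0,0]],
    [[0.08,-0.036,0],[0,0,0]],
    [[0.09,-0.04,0],[0,0,0]],
    [[0.09,-0.04,0],[0,0,0]],
    [[0.09,-0.04,0],[0,0,0]],
    [[0.09,-0.04,0],[0,0,0]],
    [[0.09,-0.04,0],[0,0,0]],
    [[0.09,-0.04,0],[0,0,0]],
    [[0.09,-0.04,0],[0,0,0]],
    [[0.06,-0.028,0],[0,0,0]],
  ],
)

```text
time_s: 26.55
ee_pos: [500.8, 194.6, 142.7]
ee_rot: [-179.8, 0.0, 88.5]
force: [-0.6, -0.5, -0.8]
gripper_width: 32.5
gripper_force: 20.0
```

Emit:
send_rows(
  deltas=[
    [[0.0202,-0.0097,0],[0,0,0]],
    [[0,0,0],[0,0,0]],
    [[0,0,0],[0,0,0]],
    [[0,0,0],[0,0,0]],
  ],
)

```text
time_s: 26.95
ee_pos: [499.2, 201.2, 143.7]
ee_rot: [-180.0, 0.0, 88.4]
force: [0.5, -0.0, -0.4]
gripper_width: 32.8
gripper_force: 20.0
```

Run:
```python
from h import *
plan(497.4,202.7,67,88.5)
```

```text
rot 1 x -0.0052 | shift 2 x [0.0015, -0.0018, 0.0767] tot [0.003, -0.0036, 0.1533] roll [-1.7998e+02  4.0000e-02]
```

Emit:
send_rows(
  deltas=[
    [[0.003,-0.0036,0.04],[0,0,0]],
    [[0,0,0.06],[0,0,0]],
    [[0,0,0.04],[0,0,0]],
    [[0,0,0.01],[0,0,0]],
    [[0,0,0],[0,0,0]],
    [[0,0,0],[0,0,0]],
    [[0,0,0],[0,0,0]],
  ],
)

```text
time_s: 27.65
ee_pos: [498.0, 204.2, 70.3]
ee_rot: [179.9, -0.1, 88.4]
force: [-0.1, 0.5, -0.6]
gripper_width: 32.2
gripper_force: 20.0
```

Run:
```python
from h import *
s=state();print(s['ee_pos'],s['force']);plan(497.4,202.7,66,88.5)
```

```text
[497.98740089 204.20335476  70.27051231] [-0.09264282  0.50990611 -0.60398056]
rot 1 x -0.0026 | shift 1 x [-0.003, -0.0011, 0.0085] tot [-0.003, -0.0011, 0.0085] roll [ 1.7986e+02 -6.0000e-02]
```

Emit:
send_rows(
  deltas=[
    [[-0.0015,0,0.003],[0,0,0]],
    [[0,0,0.002],[0,0,0]],
    [[0,0,0],[0,0,0]],
    [[0,0,0],[0,0,0]],
    [[0,0,0],[0,0,0]],
  ],
)

```text
time_s: 28.15
ee_pos: [496.9, 203.4, 66.5]
ee_rot: [180.0, -0.0, 88.5]
force: [-0.6, 0.1, 0.1]
gripper_width: 32.5
gripper_force: 20.0
```

Emit:
send_rows(
  deltas=[
    [[0,0,0.002],[0,0,0]],
    [[0,0,0],[0,0,0]],
    [[0,0,0],[0,0,0]],
  ],
)

```text
time_s: 28.45
ee_pos: [497.0, 203.4, 65.6]
ee_rot: [180.0, -0.0, 88.5]
force: [0.0, -0.5, -0.0]
gripper_width: 32.3
gripper_force: 20.0
```

Emit:
send_rows(
  deltas=[
    [[0,0,0.001],[0,0,0]],
    [[0,0,0],[0,0,0]],
    [[0,0,0],[0,0,0]],
  ],
)

```text
time_s: 28.75
ee_pos: [497.0, 203.5, 65.6]
ee_rot: [180.0, -0.0, 88.4]
force: [-2.0, 0.5, 5.4]
gripper_width: 32.4
gripper_force: 20.0
```

Emit:
send_rows(
  deltas=[
    [[0,0,0.001],[0,0,0]],
    [[0,0,0],[0,0,0]],
    [[0,0,0],[0,0,0]],
  ],
)

```text
time_s: 29.05
ee_pos: [497.0, 203.5, 65.6]
ee_rot: [180.0, -0.0, 88.4]
force: [-2.0, 0.3, 8.0]
gripper_width: 32.7
gripper_force: 20.0
```

Contact. I'll back off 0.5 mm, release, rise, then inspect.

Emit:
send_rows(
  deltas=[
    [[0,0,-0.001],[0,0,0]],
    [[0,0,0],[0,0,0]],
    [[0,0,0],[0,0,0]],
    [[0,0,0],[0,0,0]],
    [[0,0,0],[0,0,0]],
  ],
  grip=0.4,
)

```text
time_s: 29.55
ee_pos: [496.8, 203.3, 64.8]
ee_rot: [-180.0, 0.0, 88.4]
force: [-0.1, -0.4, 0.1]
gripper_width: 54.6
gripper_force: 0.0
```

Emit:
send_rows(
  deltas=[
    [[0,0,-0.02],[0,0,0]],
    [[0,0,-0.06],[0,0,0]],
    [[0,0,-0.07],[0,0,0]],
    [[0,0,-0.04],[0,0,0]],
    [[0,0,0],[0,0,0]],
    [[0,0,0],[0,0,0]],
  ],
)

```text
time_s: 30.15
ee_pos: [496.7, 203.3, 160.1]
ee_rot: [180.0, -0.0, 88.4]
force: [-0.2, 0.5, -1.0]
gripper_width: 54.5
gripper_force: 0.0
```

Run:
```python
from h import *
s=state();print(s['time_s'],s['ee_pos'],s['ee_rot'],s['gripper_width'])
c=calibration('top');im=grab_frame('top')
g=mask(im,0,6,150,60)|mask(im,174,180,150,60);g[:,:240]=0;b=big(g);print('cap',cv2.contourArea(b),ray(c,[b.mean(0)],16+93))
plan(484,-375,150,112.6)
```

```text
30.15 [496.68107827 203.25940892 160.13658423] [ 1.79976486e+02 -1.33628852e-02  8.84485632e+01] 54.48634104584155Traceback (most recent call last):
  File "<stdin>", line 4, in <module>
  File "h.py", line 13, in big
    return max(c,key=cv2.contourArea)[:,0]
           ~~~^^^^^^^^^^^^^^^^^^^^^^^
ValueError: max() iterable argument is empty
```

Run:
```python
from h import *
plan(475,-379,135,112.6)
```

```text
rot 3 x -0.281 | shift 12 x [-0.0882, -0.0405, 0.004] tot [-1.0585, -0.4864, 0.0484] roll [-1.7992e+02  3.0000e-02]
```

Emit:
send_rows(
  deltas=[
    [[0,0,0],[0,0,-0.281]],
    [[0,0,0],[0,0,-0.281]],
    [[0,0,0],[0,0,-0.281]],
    [[-0.0882,-0.0405,0],[0,0,0]],
    [[-0.0882,-0.0405,0],[0,0,0]],
    [[-0.0882,-0.0405,0],[0,0,0]],
    [[-0.0882,-0.0405,0],[0,0,0]],
    [[-0.0882,-0.0405,0],[0,0,0]],
    [[-0.0882,-0.0405,0],[0,0,0]],
    [[-0.0882,-0.0405,0],[0,0,0]],
  ],
)

```text
time_s: 31.2
ee_pos: [483.2, -137.7, 158.4]
ee_rot: [-179.9, -0.1, 112.6]
force: [1.1, -0.1, -0.7]
gripper_width: 54.8
gripper_force: 0.0
```

Emit:
send_rows(
  deltas=[
    [[-0.0882,-0.0405,0],[0,0,0]],
    [[-0.0882,-0.0405,0],[0,0,0]],
    [[-0.0882,-0.0405,0.02],[0,0,0]],
    [[-0.0882,-0.0405,0.02],[0,0,0]],
    [[-0.0882,-0.0405,0.01],[0,0,0]],
    [[0,0,0],[0,0,0]],
    [[0,0,0],[0,0,0]],
    [[0,0,0],[0,0,0]],
  ],
)

```text
time_s: 32.0
ee_pos: [475.5, -377.2, 134.0]
ee_rot: [-180.0, -0.1, 112.6]
force: [-0.3, -0.6, 0.1]
gripper_width: 54.4
gripper_force: 0.0
```

Run:
```python
from h import *
s=state();print(s['time_s'],s['ee_pos'],s['ee_rot'],s['gripper_width'])
c=calibration('top');im=grab_frame('top')
g=mask(im,0,6,150,60)|mask(im,174,180,150,60);g[:,:240]=0;g[:,300:]=0;b=big(g);print('cap',cv2.contourArea(b),ray(c,[b.mean(0)],16+93))
c=calibration('wrist');im=grab_frame('wrist');np.savez('w11.npz',im=im,**c)
for q in trace('wrist','comb_orange')[:1]: print(q['p'],q['bbox'],rect(c,big(q['pixels']),6))
m=mask(im,3,20,150,60);m[213:]=0;b=big(m);print(b.min(0),b.max(0));r=rect(c,b,6);print(r)
a=np.radians(112.6-90)
sp=r[0]-10*np.array([np.cos(a),np.sin(a)]);plan(sp[0],sp[1],-16.5,112.6)
```

```text
32.0 [ 475.45166609 -377.15847238  134.03806325] [-1.79959775e+02 -1.45636288e-01  1.12631876e+02] 54.38680730961914
cap 131.0 [[495.56367629 201.78388994]]
0.79 [316.5, 148.9, 30.0, 74.2] (array([ 485.1, -372.9]), array([33.1, 84.3]), np.float32(-157.6))
[315 150] [344 212]
(array([ 482.4, -367.3]), array([32.4, 71.9]), np.float32(-157.6))
rot 1 x 0.0036 | shift 4 x [0.0033, -0.0002, 0.0758] tot [0.0133, -0.0008, 0.3033] roll [ 1.8e+02 -2.0e-02]
```

Emit:
send_rows(
  deltas=[
    [[0,0,0.06],[0,0,0.005]],
    [[0,0,0.08],[0,0,0]],
    [[0,0,0.08],[0,0,0]],
    [[0,0,0.05],[0,0,0]],
    [[0,0,0.02],[0,0,0]],
    [[0,0,0.011],[0,0,0]],
    [[0,0,0],[0,0,0]],
    [[0,0,0],[0,0,0]],
    [[0,0,0],[0,0,0]],
  ],
)

```text
time_s: 33.05
ee_pos: [476.8, -379.2, -14.1]
ee_rot: [179.9, 0.1, 112.5]
force: [0.4, -0.2, 0.8]
gripper_width: 55.0
gripper_force: 0.0
```

Emit:
send_rows(
  deltas=[
    [[0,0,0],[0,0,0]],
    [[0,0,0],[0,0,0]],
    [[0,0,0],[0,0,0]],
    [[0,0,0],[0,0,0]],
    [[0,0,0],[0,0,0]],
    [[0,0,0],[0,0,0]],
    [[0,0,0],[0,0,0]],
  ],
  grip=1,
  grip_force=15,
)

```text
time_s: 33.75
ee_pos: [475.9, -378.6, -15.6]
ee_rot: [180.0, -0.0, 112.5]
force: [-0.2, -0.4, -0.4]
gripper_width: 13.5
gripper_force: 15.0
```

Emit:
send_rows(
  deltas=[
    [[0,0,-0.03],[0,0,0]],
    [[0,0,-0.08],[0,0,0]],
    [[0,0,-0.08],[0,0,0]],
    [[0,0,-0.08],[0,0,0]],
    [[0,0,0],[0,0,0]],
    [[0,0,0],[0,0,0]],
  ],
)

```text
time_s: 34.35
ee_pos: [476.1, -378.8, 120.2]
ee_rot: [179.9, 0.1, 112.5]
force: [-0.7, 0.1, -1.4]
gripper_width: 13.9
gripper_force: 15.0
```

Run:
```python
from h import *
s=state();print(s['time_s'],s['ee_pos'],s['ee_rot'],s['gripper_width'],s['gripper_force'])
c=calibration('wrist');im=grab_frame('wrist');np.savez('w12.npz',im=im,**c)
m=mask(im,3,20,150,60);m[:,:309]=0;m[:,333:]=0;ys,xs=np.nonzero(m);print(ys.min(),ys.max())
p=np.array(s['ee_pos']);zt=p[2]+16.5+13.5;a=np.radians(s['ee_rot'][2]);tx=np.array([np.cos(a),np.sin(a)])
print([(ray(c,[[321,v]],zt)[0]-p[:2])@tx for v in(ys.min(),ys.max(),300)])
plan(450,-225,120,80.6)
```

```text
34.35 [ 476.09883004 -378.75465158  120.24028892] [1.79948541e+02 8.52558772e-02 1.12458736e+02] 13.897844443374282 14.999994188547134
171 298
[np.float64(46.16382257527187), np.float64(-36.22303085471104), np.float64(-37.695677413577556)]
rot 4 x 0.278 | shift 4 x [0.0735, -0.025, -0.0006] tot [0.2939, -0.1, -0.0025] roll [-1.7996e+02 -7.0000e-02]
```

Run:
```python
from h import *
plan(440,-295,120,80.6)
```

```text
rot 4 x 0.278 | shift 2 x [0.0762, -0.0484, -0.0012] tot [0.1525, -0.0968, -0.0025] roll [-1.7996e+02 -7.0000e-02]
```

Emit:
send_rows(
  deltas=[
    [[0,0,0],[0,0,0.278]],
    [[0,0,0],[0,0,0.278]],
    [[0,0,0],[0,0,0.278]],
    [[0,0,0],[0,0,0.278]],
    [[0.0762,-0.0484,0],[0,0,0]],
    [[0.0762,-0.0484,0],[0,0,0]],
    [[0,0,0],[0,0,0]],
    [[0,0,0],[0,0,0]],
    [[0,0,0],[0,0,0]],
  ],
)

```text
time_s: 35.3
ee_pos: [440.9, -296.1, 118.8]
ee_rot: [-180.0, -0.0, 80.6]
force: [-0.1, -0.1, -0.0]
gripper_width: 13.6
gripper_force: 15.0
```

Run:
```python
from h import *
s=state();print(s['time_s'],s['ee_pos'],s['ee_rot'])
c=calibration('wrist');im=grab_frame('wrist');np.savez('w13.npz',im=im,**c);cv2.imwrite('pics/w13.png',im[:,:,::-1])
X=np.array([[460.4,-211.5,4]]);u,v=proj(c,X)[0].astype(int);print(u,v)
for r in((u-45,max(v-65,0),u+45,v+58),):
    q=darkquad(c,im,r);print(q.min(0),q.max(0),rect(c,q,4))
plan(450.2,-211.9,40,80.6)
```

```text
35.3 [ 440.88842649 -296.07207539  118.75200798] [-1.79970685e+02 -5.97551411e-03  8.05971101e+01]
326 106
[305  56] [348 153] (array([ 460.3, -211. ]), array([93.9, 42.5]), np.float32(-9.4))
rot 1 x -0.0008 | shift 3 x [0.0565, -0.0032, 0.0526] tot [0.1696, -0.0095, 0.1577] roll [-179.98   -0.  ]
```

Emit:
send_rows(
  deltas=[
    [[0.0568,-0.0032,0.02],[0,0,0]],
    [[0.0568,-0.0032,0.06],[0,0,0]],
    [[0.0568,-0.0031,0.06],[0,0,0]],
    [[0,0,0.0377],[0,0,0]],
    [[0,0,0],[0,0,0]],
    [[0,0,0],[0,0,0]],
    [[0,0,0],[0,0,0]],
    [[0,0,0],[0,0,0]],
  ],
)

```text
time_s: 36.15
ee_pos: [450.8, -211.8, 31.7]
ee_rot: [179.9, 0.0, 80.5]
force: [0.2, -1.4, 0.3]
gripper_width: 14.1
gripper_force: 15.0
```

Emit:
send_rows(
  deltas=[
    [[0,0,0.03],[0,0,0]],
    [[0,0,0.03],[0,0,0]],
    [[0,0,0.01],[0,0,0]],
    [[0,0,0],[0,0,0]],
    [[0,0,0],[0,0,0]],
    [[0,0,0],[0,0,0]],
  ],
)

```text
time_s: 36.75
ee_pos: [450.4, -211.1, -3.6]
ee_rot: [179.9, 0.0, 80.6]
force: [0.2, 0.9, -0.3]
gripper_width: 13.8
gripper_force: 15.0
```

Run:
```python
from h import *
s=state();print(s['ee_pos'],s['ee_rot'],s['force'])
plan(450.3,-211.5,-12,80.6)
```

```text
[ 450.44034662 -211.05021103   -3.60325565] [1.79906650e+02 2.38205903e-02 8.05939446e+01] [ 0.20018734  0.93128984 -0.30846887]
rot 1 x -0.0002 | shift 1 x [-0.0009, -0.0001, 0.0168] tot [-0.0009, -0.0001, 0.0168] roll [1.7991e+02 2.0000e-02]
```

Emit:
send_rows(
  deltas=[
    [[0,0,0.01],[0,0,0]],
    [[0,0,0.005],[0,0,0]],
    [[0,0,0],[0,0,0]],
    [[0,0,0],[0,0,0]],
    [[0,0,0],[0,0,0]],
  ],
)

```text
time_s: 37.25
ee_pos: [449.9, -210.7, -11.8]
ee_rot: [180.0, 0.0, 80.6]
force: [-0.4, 0.1, 2.2]
gripper_width: 13.7
gripper_force: 15.0
```

Emit:
send_rows(
  deltas=[
    [[0,0,0],[0,0,0]],
    [[0,0,0],[0,0,0]],
    [[0,0,0],[0,0,0]],
    [[0,0,0],[0,0,0]],
  ],
  grip=0.6,
)

```text
time_s: 37.65
ee_pos: [449.7, -210.6, -12.0]
ee_rot: [-180.0, -0.0, 80.6]
force: [-0.2, 0.6, -0.3]
gripper_width: 36.4
gripper_force: 0.0
```

Emit:
send_rows(
  deltas=[
    [[0,0,-0.02],[0,0,0]],
    [[-0.04,0,-0.08],[0,0,0]],
    [[-0.08,0,-0.09],[0,0,0]],
    [[-0.05,0,-0.09],[0,0,0]],
    [[0,0,0],[0,0,0]],
    [[0,0,0],[0,0,0]],
    [[0,0,0],[0,0,0]],
  ],
)

```text
time_s: 38.35
ee_pos: [436.2, -286.0, 118.2]
ee_rot: [-179.9, -0.1, 80.6]
force: [-0.7, 0.6, -0.6]
gripper_width: 36.6
gripper_force: 0.0
```

Run:
```python
from h import *
s=state();print(s['time_s'],s['ee_pos'],s['ee_rot'])
c=calibration('wrist');im=grab_frame('wrist');np.savez('w14.npz',im=im,**c);cv2.imwrite('pics/w14.png',im[:,:,::-1])
m=mask(im,3,18,150,60);m[213:]=0;b=big(m);print(b.min(0),b.max(0),rect(c,b,6))
for q in trace('wrist','comb_orange')[:1]: print(q['p'],rect(c,big(q['pixels']),6))
plan(487,340,170,88.5)
```

```text
38.35 [ 436.15672917 -285.99130398  118.24348322] [-1.79866511e+02 -8.18790108e-02  8.06165949e+01]
[315  70] [348 157] (array([ 459.5, -209.9]), array([85., 33.]), np.float32(-8.7))
0.6 (array([ 459.6, -210.1]), array([84.9, 34.1]), np.float32(-9.5))
rot 1 x -0.274 | shift 13 x [0.0964, 0.0053, -0.008] tot [1.2538, 0.0687, -0.1045] roll [-1.7982e+02 -1.0000e-01]
```

Emit:
send_rows(
  deltas=[
    [[0,0,-0.08],[0,0,-0.274]],
    [[0.05,0,-0.05],[0,0,0]],
    [[0.0965,0.005,0],[0,0,0]],
    [[0.0965,0.005,0],[0,0,0]],
    [[0.0965,0.005,0],[0,0,0]],
    [[0.0965,0.005,0],[0,0,0]],
    [[0.0965,0.005,0],[0,0,0]],
    [[0.0965,0.005,0],[0,0,0]],
    [[0.0965,0.005,0],[0,0,0]],
    [[0.0965,0.005,0],[0,0,0]],
  ],
  grip=0.35,
)

```text
time_s: 39.45
ee_pos: [467.1, 125.5, 183.1]
ee_rot: [-179.9, 0.0, 88.5]
force: [2.0, 0.1, -0.3]
gripper_width: 59.4
gripper_force: 0.0
```

Emit:
send_rows(
  deltas=[
    [[0.0965,0.005,0],[0,0,0]],
    [[0.0965,0.005,0],[0,0,0]],
    [[0.0965,0.005,0],[0,0,0]],
    [[0.0965,0.005,0],[0,0,0]],
    [[0.05,0.004,0.03],[0,0,0]],
    [[0,0,0],[0,0,0]],
    [[0,0,0],[0,0,0]],
    [[0,0,0],[0,0,0]],
  ],
)

```text
time_s: 40.25
ee_pos: [485.7, 339.8, 169.0]
ee_rot: [-180.0, 0.1, 88.4]
force: [0.6, 0.3, 0.3]
gripper_width: 59.0
gripper_force: 0.0
```

Run:
```python
from h import *
s=state();print(s['time_s'],s['ee_pos'],s['ee_rot'],s['gripper_width'])
c=calibration('wrist');im=grab_frame('wrist');np.savez('w15.npz',im=im,**c);cv2.imwrite('pics/w15.png',im[:,:,::-1])
for q in trace('wrist','dropper_bottle')[:2]: print(q['p'],q['bbox'])
```

```text
40.25 [485.74156379 339.82777239 168.9749114 ] [-1.79952566e+02  5.74307074e-02  8.84321093e+01] 59.02867145389717
0.91 [305.7, 127.4, 30.9, 33.4]
```

View pics/w15.png

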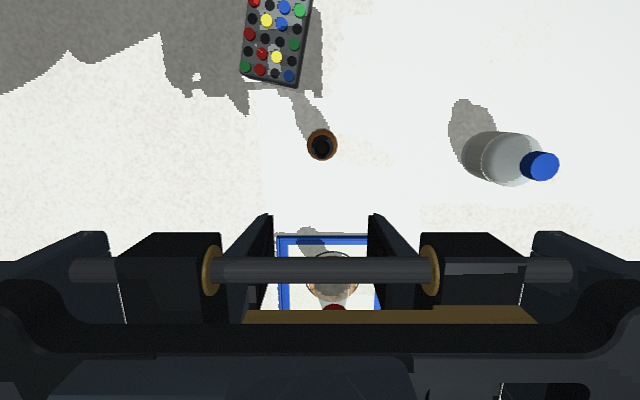

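The view shows the dropper bottle nearly from above at (321,145). The rack's nearest corner is at (295,85), and the flask is standing on the mat (hidden behind the gripper).

Run:
```python
from h import *
d=np.load('w15.npz');c={k:d[k] for k in('mtx','R','t')};im=d['im']
t=trace('wrist','dropper_bottle')[0]['pixels'];b=big(t)
print([(z,cv2.minEnclosingCircle(ray(c,b,z).astype(np.float32))) for z in(30,56)])
g=cv2.cvtColor(im,cv2.COLOR_RGB2GRAY);m=t&(g<40);bb=big(m);print('cap',bb.min(0),bb.max(0),cv2.minEnclosingCircle(ray(c,bb,82).astype(np.float32)))
print('cam',-c['R'].T@c['t'])
print('rack corners',ray(c,[[295,88],[242,74]],40))
```

```text
[(30, ((487.97491455078125, 387.1297912597656), 17.96308135986328)), (56, ((487.92767333984375, 389.2292175292969), 16.546770095825195))]
cap [311 135] [330 158] ((487.6201477050781, 388.97760009765625), 11.14111614227295)
cam [487.37626067 413.75687749 359.76114769]
rack corners [[461.53061643 446.63579845]
 [407.38541942 461.72215609]]
```

Run:
```python
from h import *
plan(487.6,388.6,12,88.5)
```

```text
rot 1 x -0.0044 | shift 4 x [0.0244, -0.0, 0.0789] tot [0.0977, -0.0001, 0.3157] roll [ 1.7996e+02 -2.0000e-02]
```

Emit:
send_rows(
  deltas=[
    [[0.0977,0,0],[0,0,0]],
    [[0,0,0],[0,0,0]],
    [[0,0,0],[0,0,0]],
    [[0,0,0.06],[0,0,0]],
    [[0,0,0.08],[0,0,0]],
    [[0,0,0.05],[0,0,0]],
    [[0,0,0],[0,0,0]],
    [[0,0,0],[0,0,0]],
    [[0,0,0],[0,0,0]],
  ],
)

```text
time_s: 41.3
ee_pos: [488.8, 390.0, 76.5]
ee_rot: [179.8, -0.1, 88.4]
force: [0.2, -0.5, -0.5]
gripper_width: 59.2
gripper_force: 0.0
```

Run:
```python
from h import *
print(state()['force'])
plan(487.8,388.6,12,88.5)
```

```text
[ 0.2475424  -0.46375235 -0.51325829]
rot 1 x -0.0029 | shift 2 x [-0.0014, -0.001, 0.0645] tot [-0.0029, -0.002, 0.129] roll [ 1.7982e+02 -1.4000e-01]
```

Emit:
send_rows(
  deltas=[
    [[-0.0015,-0.001,0.03],[0,0,0]],
    [[0,0,0.04],[0,0,0]],
    [[0,0,0.03],[0,0,0]],
    [[0,0,0.015],[0,0,0]],
    [[0,0,0.01],[0,0,0]],
    [[0,0,0.004],[0,0,0]],
    [[0,0,0],[0,0,0]],
    [[0,0,0],[0,0,0]],
  ],
)

```text
time_s: 42.1
ee_pos: [487.4, 389.2, 10.5]
ee_rot: [179.9, -0.1, 88.5]
force: [0.4, -0.6, -0.0]
gripper_width: 59.0
gripper_force: 0.0
```

Emit:
send_rows(
  deltas=[
    [[0,0,0],[0,0,0]],
    [[0,0,0],[0,0,0]],
    [[0,0,0],[0,0,0]],
    [[0,0,0],[0,0,0]],
    [[0,0,0],[0,0,0]],
    [[0,0,0],[0,0,0]],
    [[0,0,0],[0,0,0]],
  ],
  grip=1,
  grip_force=20,
)

```text
time_s: 42.8
ee_pos: [487.2, 389.0, 9.9]
ee_rot: [180.0, -0.0, 88.5]
force: [-0.7, -0.1, 0.9]
gripper_width: 32.4
gripper_force: 19.9
```

Emit:
send_rows(
  deltas=[
    [[0,0,-0.02],[0,0,0]],
    [[0,0,-0.06],[0,0,0]],
    [[0,0,-0.09],[0,0,0]],
    [[0,0,-0.09],[0,0,0]],
    [[0,0,-0.05],[0,0,0]],
    [[0,0,0],[0,0,0]],
    [[0,0,0],[0,0,0]],
  ],
)

```text
time_s: 43.5
ee_pos: [486.5, 388.5, 164.7]
ee_rot: [-180.0, 0.0, 88.5]
force: [0.1, -0.6, -2.0]
gripper_width: 32.7
gripper_force: 19.9
```

Run:
```python
from h import *
s=state();print(s['ee_pos'],s['ee_rot'],s['gripper_width'],s['gripper_force'])
plan(540,0,s['ee_pos'][2],88.5)
```

```text
[486.46187179 388.51852105 164.66259606] [-1.79979112e+02  9.33798804e-03  8.84505872e+01] 32.70356087147491 19.927134211175144
rot 1 x -0.0017 | shift 9 x [-0.086, 0.0142, 0.0] tot [-0.774, 0.1274, 0.0] roll [-1.7998e+02  1.0000e-02]
```

Run:
```python
from h import *
plan(479.6,-94.8,164.7,88.5)
```

```text
rot 1 x -0.0017 | shift 10 x [-0.0967, 0.0012, -0.0] tot [-0.9667, 0.0116, -0.0001] roll [-1.7998e+02  1.0000e-02]
```

Emit:
send_rows(
  deltas=[
    [[-0.04,0.001,0],[0,0,0]],
    [[-0.08,0.001,0],[0,0,0]],
    [[-0.09,0.001,0],[0,0,0]],
    [[-0.09,0.001,0],[0,0,0]],
    [[-0.09,0.001,0],[0,0,0]],
    [[-0.09,0.001,0],[0,0,0]],
    [[-0.09,0.001,0],[0,0,0]],
    [[-0.09,0.001,0],[0,0,0]],
    [[-0.09,0.001,0],[0,0,0]],
    [[-0.09,0.001,0],[0,0,0]],
  ],
)

```text
time_s: 44.5
ee_pos: [478.6, -32.7, 162.6]
ee_rot: [-179.7, -0.0, 88.5]
force: [1.4, -0.5, -0.3]
gripper_width: 32.4
gripper_force: 19.9
```

Emit:
send_rows(
  deltas=[
    [[-0.08,0.001,0],[0,0,0]],
    [[-0.0467,0.0006,0],[0,0,0]],
    [[0,0,0.04],[0,0,0]],
    [[0,0,0.08],[0,0,0]],
    [[0,0,0.08],[0,0,0]],
    [[0,0,0.04],[0,0,0]],
    [[0,0,0.02],[0,0,0]],
    [[0,0,0],[0,0,0]],
    [[0,0,0],[0,0,0]],
    [[0,0,0],[0,0,0]],
  ],
)

```text
time_s: 45.5
ee_pos: [480.6, -94.7, 35.7]
ee_rot: [179.9, 0.0, 88.5]
force: [0.0, -0.6, -0.5]
gripper_width: 32.4
gripper_force: 19.9
```

Run:
```python
from h import *
s=state();print(s['ee_pos'],s['force'])
plan(479.6,-94.8,14,88.5)
c=calibration('wrist');im=grab_frame('wrist');np.savez('w16.npz',im=im,**c)
print(proj(c,[[479.6,-94.8+22,4],[479.6,-94.8,4]]))
```

```text
[480.61339124 -94.65031824  35.74519701] [ 0.00671879 -0.56811041 -0.5485798 ]
rot 1 x -0.0017 | shift 1 x [-0.0004, -0.002, 0.0435] tot [-0.0004, -0.002, 0.0435] roll [1.7987e+02 2.0000e-02]
[[318.85158415 187.69705156]
 [319.60824932 213.94008508]]
```

Emit:
send_rows(
  deltas=[
    [[0,-0.001,0.02],[0,0,0]],
    [[0,0,0.012],[0,0,0]],
    [[0,0,0.004],[0,0,0]],
    [[0,0,0],[0,0,0]],
    [[0,0,0],[0,0,0]],
    [[0,0,0],[0,0,0]],
  ],
)

```text
time_s: 46.15
ee_pos: [479.4, -94.5, 16.9]
ee_rot: [180.0, 0.0, 88.4]
force: [-0.3, -0.8, -0.8]
gripper_width: 32.5
gripper_force: 19.9
```

Emit:
send_rows(
  deltas=[
    [[0,0,0.002],[0,0,0]],
    [[0,0,0],[0,0,0]],
    [[0,0,0],[0,0,0]],
  ],
)

```text
time_s: 46.45
ee_pos: [479.2, -94.5, 15.7]
ee_rot: [180.0, -0.0, 88.4]
force: [-0.6, -0.9, -0.9]
gripper_width: 32.2
gripper_force: 19.9
```

Emit:
send_rows(
  deltas=[
    [[0,0,0.001],[0,0,0]],
    [[0,0,0],[0,0,0]],
    [[0,0,0],[0,0,0]],
  ],
)

```text
time_s: 46.75
ee_pos: [479.2, -94.4, 15.2]
ee_rot: [-180.0, -0.0, 88.5]
force: [0.0, -0.4, -1.1]
gripper_width: 32.4
gripper_force: 19.9
```

Emit:
send_rows(
  deltas=[
    [[0,0,0.001],[0,0,0]],
    [[0,0,0.001],[0,0,0]],
    [[0,0,0],[0,0,0]],
    [[0,0,0],[0,0,0]],
  ],
)

```text
time_s: 47.15
ee_pos: [479.2, -94.4, 14.2]
ee_rot: [-180.0, -0.0, 88.4]
force: [-0.2, -0.3, -1.0]
gripper_width: 32.3
gripper_force: 19.9
```

Emit:
send_rows(
  deltas=[
    [[0,0,0.001],[0,0,0]],
    [[0,0,0],[0,0,0]],
    [[0,0,0],[0,0,0]],
  ],
)

```text
time_s: 47.45
ee_pos: [479.3, -94.5, 13.8]
ee_rot: [180.0, -0.0, 88.5]
force: [0.6, -0.4, 0.3]
gripper_width: 32.8
gripper_force: 19.9
```

Weight is now off the gripper (touching). Release, rise straight up, move aside and check.

Emit:
send_rows(
  deltas=[
    [[0,0,0],[0,0,0]],
    [[0,0,0],[0,0,0]],
    [[0,0,0],[0,0,0]],
    [[0,0,0],[0,0,0]],
    [[0,0,0],[0,0,0]],
  ],
  grip=0.35,
)

```text
time_s: 47.95
ee_pos: [479.1, -94.4, 13.7]
ee_rot: [-180.0, -0.0, 88.5]
force: [0.4, 0.0, 0.3]
gripper_width: 59.1
gripper_force: 0.0
```

Emit:
send_rows(
  deltas=[
    [[0,0,-0.02],[0,0,0]],
    [[0,0,-0.06],[0,0,0]],
    [[0,0,-0.09],[0,0,0]],
    [[0,0,-0.09],[0,0,0]],
    [[0,0,-0.05],[0,0,0]],
    [[0,0,0],[0,0,0]],
    [[-0.09,0,0],[0,0,0]],
    [[0,0,0],[0,0,0]],
    [[0,0,0],[0,0,0]],
  ],
)

```text
time_s: 48.85
ee_pos: [477.1, -139.7, 167.9]
ee_rot: [-179.9, -0.1, 88.3]
force: [0.7, 0.5, -1.1]
gripper_width: 59.6
gripper_force: 0.0
```

Run:
```python
from h import *
s=state();print(s['time_s'],s['ee_pos'])
c=calibration('wrist');im=grab_frame('wrist');np.savez('w17.npz',im=im,**c);cv2.imwrite('pics/w17.png',im[:,:,::-1])
for q in trace('wrist','dropper_bottle')[:1]:
    b=big(q['pixels']);print(q['p'],q['bbox'],cv2.minEnclosingCircle(ray(c,b,60).astype(np.float32)))
    t=q['pixels'];g=cv2.cvtColor(im,cv2.COLOR_RGB2GRAY);bb=big(t&(g<40));print('cap',cv2.minEnclosingCircle(ray(c,bb,86).astype(np.float32)))
g=mask(im,0,7,130,50)|mask(im,172,180,130,50);b=big(g);print('flask cap',b.min(0),b.max(0),cv2.minEnclosingCircle(ray(c,b,112).astype(np.float32)))
m=im[:200,120:520,::-1];sc=grab_frame('scene')[120:300,180:440,::-1]
out=np.zeros((600,800,3),np.uint8);out[:300,:600]=cv2.resize(m,(600,300));out[300:,:433]=cv2.resize(sc,(433,300),interpolation=cv2.INTER_CUBIC);cv2.imwrite('pics/fin.png',out)
```

```text
48.85 [ 477.14167712 -139.71192408  167.91459487]
0.66 [304.3, 131.9, 34.9, 33.2] ((480.06134033203125, -94.1474838256836), 16.27066993713379)
cap ((479.88958740234375, -93.96572875976562), 11.028813362121582)Traceback (most recent call last):
  File "<stdin>", line 7, in <module>
  File "h.py", line 13, in big
    return max(c,key=cv2.contourArea)[:,0]
           ~~~^^^^^^^^^^^^^^^^^^^^^^^
ValueError: max() iterable argument is empty
```

Emit:
send_rows(
  deltas=[
    [[0.095,0,0],[0,0,0]],
    [[0.095,0,0],[0,0,0]],
    [[0.095,0,0],[0,0,0]],
    [[0.095,0,0],[0,0,0]],
    [[0.095,0,0],[0,0,0]],
    [[0.095,0,0],[0,0,0]],
    [[0,0,0],[0,0,0]],
    [[0,0,0],[0,0,0]],
    [[0,0,0],[0,0,0]],
  ],
)

```text
time_s: 49.85
ee_pos: [485.1, 145.0, 168.4]
ee_rot: [-180.0, 0.0, 88.5]
force: [-0.6, -0.0, -1.2]
gripper_width: 59.5
gripper_force: 0.0
```

Run:
```python
from h import *
s=state();print(s['time_s'],s['ee_pos'])
c=calibration('wrist');im=grab_frame('wrist');np.savez('w18.npz',im=im,**c)
g=mask(im,0,7,130,50)|mask(im,172,180,130,50);b=big(g);print('flask cap',b.min(0),b.max(0),cv2.minEnclosingCircle(ray(c,b,112).astype(np.float32)))
m=im[:200,120:520,::-1];sc=grab_frame('scene')[120:300,180:440,::-1]
out=np.zeros((600,800,3),np.uint8);out[:300,:600]=cv2.resize(m,(600,300));out[300:,:433]=cv2.resize(sc,(433,300),interpolation=cv2.INTER_CUBIC);cv2.imwrite('pics/fin.png',out)
```

```text
49.85 [485.13041052 144.97744162 168.43872276]
flask cap [313 118] [351 156] ((496.1788330078125, 204.47982788085938), 16.266931533813477)
```

View pics/fin.png

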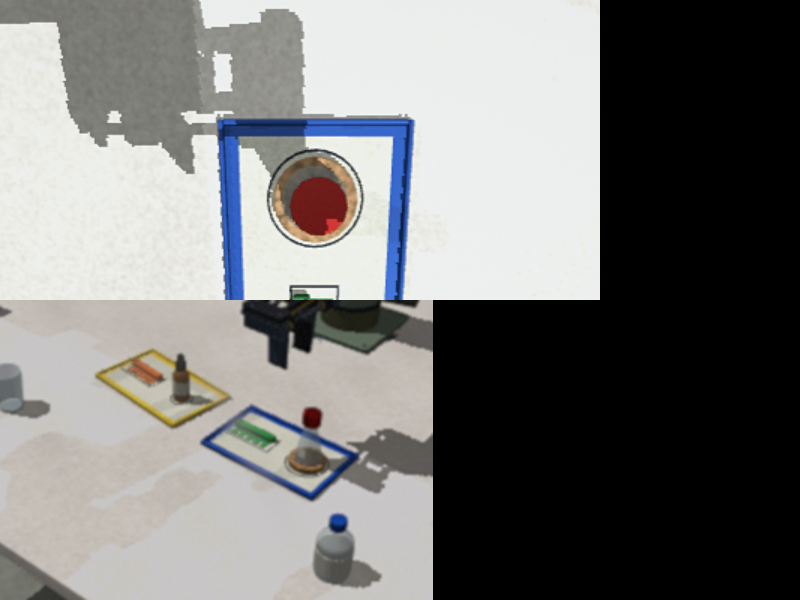

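The final view shows both kits in place. The flask cap sits at (320,207) in the upper crop, centred on the mat to within about 1 mm. The combs and the dropper bottle are on their outlines, and the robot is clear of everything.

```bash
python3 -c "
from workcell import *
print(job_done())"
```

```text
the job is handed in; nothing more can be done
None
```

Both kits are made up and handed in at about 50 s: combs inside their rectangles to about 2 mm, mat placed before the flask, flask and dropper bottle set down upright to about 1 mm, and the buffer bottle, beaker and tube rack not moved.

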